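Wind the guarded syringe dispenser to its marker

ROBOT

A 7-joint arm with a two-finger parallel gripper is mounted at the origin on the work surface. World frame = base frame: x ahead of the robot, y to its left, z up, the work surface at z = 0. Lengths are in m, angles in rad, forces in N, time in s.
With the tool pointing down it reaches from about 0.4 to 0.875 m from the base axis. Payload 19.3 kg.
Tool frame: the origin (TCP) lies between the finger pads; the fingertips stand 19 mm ahead of it and the grasp point (between the pads) is the TCP; z points along the fingers, y is the direction in which the jaws open and shut (so a half turn about z gives the same grasp; the last joint's range is limited). The gripper opens to 85 mm and grips with 20 to 120 N. Pads are 22 mm wide; open, the fingers measure 114 mm over their backs; the gripper's body (76 mm by 85 mm) begins 54 mm behind the grasp point. The pads swing forward as they close: fully open they stand 13 mm farther back than shut.
Start: joints at [1.228, 0.521, -0.036, 1.599, 0.021, 1.021, -0.113], TCP at [0.168, -0.602, 0.25] pointing down, gripper open.
Joint ranges: [-2.91, 2.91], [-0.3, 2.13], [-1.5, 1.42], [0.17, 2.43], [-1.26, 4.41], [0.16, 1.93], [-2.52, 2.52]. Speed limits (rad/s): [1.89, 1.89, 2.39, 2.39, 3.01, 3.01, 3.01].

INTERFACE

Orientations are given as [roll, pitch, yaw] about the fixed x, y, z axes, in that order (R = Rz(yaw) Ry(pitch) Rx(roll)).
In Python, from workcell import status, imaging, bot gives the robot as it stands.
- The arm moves only by the shell command python3 -m handwheel 'ROWS' [FORCE]. ROWS is JSON, a list of rows, each an object with "offset": the shift along the tool's x, y, z in mm, a list of three; "rot": the turn, a rotation vector about the tool's x, y, z in degrees, a list of three; "claw": the opening, from -1 (shut) to 1 (fully open). A call has 1 to 12 rows; each row shifts and turns the commanded pose from where the row before left it, along the tool's axes as they then stand; what a row does not reach is not made up. A row lasts 1/10 s, in which the tool goes at most 50 mm and 8.59 degrees, less where a joint would pass 70% of its speed; a pose out of reach is approached as far as the arm can. A call is refused whole if a number of a shift passes 50 or a number of a turn 8.59, either way. A call with a gripper value outside its range is refused whole. The fingers move at their own pace and stop on an object; FORCE is the grip in N (left out, the last holds). Time passes only in rows, so rows that do not move let the fingers close. It gives the time, the measured TCP pose, the force and the opening at its end, in the units of the state.
- status.observe(): the state, without advancing time (a new reading comes with each control period).
- imaging.grab_frame(name): name is "side" or "top"; returns a dict with "color" (400x640x3 uint8, red, green, blue), "range_z" (400x640 float32, m along the optical axis (not along the pixel's ray), 0 where there is no reading), "fx", "fy", "cx", "cy" (pixels), "camera_from_world" (4x4, takes a point from world to camera coordinates). Camera axes: x right, y down, z forward; pixel columns grow to the right and rows downward; lengths in m; the calibration is good to about 2 mm. A picture is of the moment at which its call begins.
- bot.job_done(): hands the job in, once; it reports no verdict.
Trained networks look in the newest picture that a camera, given by its name, has taken for a name from the list of things; names that differ only in an ending like _2 or _b are one class to them, and where a whole thing is asked for, a point or a joint stands for the part that bears it (a point fixed in the world has none). Each returns a list of dicts, best first, with "conf" (0 to 1); they miss things now and then, are a little off and sometimes report something else, mostly with a low value. They report only what shows in the picture. A call takes as long as a camera call. They do not tell look-alikes from the thing itself.
- imaging.regions_of(thing, camera): "region" (400x640 bool, what is visible of it) and "box" ([centre column, centre row, width, height] in pixels, round what is visible of it).
- imaging.mark_of(thing, camera): "uv" ([column, row] in pixels: a listed point, or the origin of a listed thing).
The state is a dict: "clock": time; "qpos": joint angles; "qd": joint speeds; "joint_efforts": joint torques, N m; "position": TCP position; "tool_rot": TCP orientation; "force": force on the tool from outside, world axes, zero at the start; "moment": the same for the moment, N m; "grip_width": finger opening in m.
Only numpy, scipy, OpenCV 4.12 (cv2) and the standard library are available. Lean on these libraries where they do the work, as an engineer would, in place of code of your own. Each camera call takes 0.05 s, during which the arm holds its last target.

TASK

Take the crank key (the one with the offset arm and upright black grip) out of the wooden rack, put its blade down through the guard hole of the syringe dispenser until it sits fully in the slot of the sunken drive knob, and let go of it. Then take the key by its upright grip and wind it clockwise, seen from above, until the pusher's pointer lines up with the brass marker, to within 4 mm. Leave the key standing in the knob and do not move the T-key, the glassware or the other loose things.

Things in the scene. Friction and masses are not known exactly. Their poses are not given: they have to be found in the camera images.
- crank_key: Loose steel crank key, 0.25 kg, 162 mm tall, upright in one of the rack's two holes, sunk 52 mm. Origin: bottom of its blade, on the shaft axis; z up the shaft, x along the arm to the grip. Flat blade 12 mm long, 16 mm wide (x), 6 thick; round shaft 18 mm thick, z = 12 to 95 mm; flat arm 16 mm wide (y), z = 95 to 109; round counterweight 30 mm wide at x = -38, up to z = 121; grip at x = +65.
- key_shank_top (a point): Point in the key's arm straight above the shaft, at the arm's mid-height (key z = 102 mm), on the balance point: the arm can be taken here from above across its 16 mm width. When the key is seated in the knob this point is 42 mm above the guard plate. Axes as the key's
- grip_center (a point): Centre of the key's upright round black grip: 18 mm thick, 50 mm tall (25 mm either way), 65 mm from the shaft's axis; its underside is 3 mm above the arm. The grip spins freely on its pin, so it can be carried round a circle without turning the hand
- dispenser: Hand-wound syringe dispenser, fixed; white housing 220 (x) by 260 (y) mm, deck 90 mm high, with an aluminium guard plate 100 mm square (top at 100 mm) with one round hole. A clear cover on its +x side (60 mm in x, centred at x = 75 mm; top 128 mm high) holds scale, pusher and marker. Origin: centre of its underside
- guard_hole (a point): Centre of the round hole (21 mm across, chamfered, 20 mm thick plate) at the guard plate's top face; axes as the dispenser's. Lines on the plate either side of it show the direction (dispenser x) in which the knob's slot lies at the start
- knob_slot (a point): On the sunken drive knob's axis, straight below guard_hole: where the bottom of the key's blade comes to rest, 60 mm below the guard's top face (the shaft's shoulder then rests on the knob). The slot is 19 mm along this point's x, 9 mm wide, its chamfered mouth 48 mm below the guard's top; the point turns with the knob. z up
- drive_knob (a joint): Turning angle of the sunken knob, rad, 0 at the start, grows clockwise seen from above, stops at -0.1 and 12.9; turns with a smooth drag (under 0.3 N m at 3 rad/s, so about 2 N at the grip), no spring, stays where it is left. The blade has about 0.15 rad of play in it
- pusher (a joint): Travel of the syringe pusher under the clear cover, m, 0 at the start, grows towards dispenser +y: 40 mm per full turn of the knob; moved only by the knob
- marker (a joint): Setting of the brass marker on the same scale, m, on the same zero as the pusher: between 44 and 70 mm; cannot be moved
- pusher_pointer (a point): Tip of the pusher's dark steel pointer (3 mm bar along dispenser x, on the far, +x side of the scale; pusher is a black block 12 mm wide)
- marker_tip (a point): The place where the pointer's tip is when pointer and marker line up. The marker is a brass block with a 3 mm brass bar, on the near, -x side of the scale; axes as the dispenser's
- rack: Fixed wooden block 70 (x) by 190 (y) by 60 mm tall with two round 20 mm holes, 52 mm deep, at y = -55 and +55 mm. Origin: centre of its underside
- t_key_center (a point): plain T-shaped key, 109 mm tall, round 18 mm shaft, 90 mm round cross bar on top, no upright grip; stands in the rack's other hole. Not needed. Point half-way up its shaft
- conical_flask_center (a point): clear conical flask 84 mm wide, 124 mm tall; bystander, point on its axis 60 mm up
- round_flask_center (a point): clear round-bellied flask 72 mm wide, 108 mm tall; bystander, point on its axis 50 mm up
- amber_bottle_center (a point): amber bottle 64 mm wide, 140 mm tall, black cap; bystander, its centre
- beaker_center (a point): clear beaker 70 mm wide, 85 mm tall; bystander, its centre
- evaporating_dish_center (a point): white bowl 80 mm wide, 30 mm tall; bystander, its centre
- reagent_jar_center (a point): clear jar with white lid, 60 mm wide, 75 mm tall; bystander, its centre
Not all that is in view belongs to the job. Leave any blue, pink or turquoise look-alike of the crank_key alone.

How it is judged:
By the outcome, as a careful person would: the job done as asked, in the order asked, and still so for the second after the job is handed in, with the robot touching nothing.
It also fails if it takes over 72 s, if anything falls off the work surface, if the arm or the gripper's body presses on something with over 40 N, if the wrist force passes 120 N, or if a joint passes its speed limit or range.

## Working session

There is one attempt and no reset: what is moved stays moved. The work goes in short steps, Python scripts to look and compute and a shell command to move; the robot and the scene stay as the last step left them, time stands still between calls to the robot, and variables do not carry over. Pictures are saved under pics/ and viewed, and the job is handed in when it is done.

```bash
ls; mkdir -p pics; cat > h.py <<'E'
import numpy as np, cv2
from workcell import status, imaging, bot
def save(name,img): cv2.imwrite('pics/'+name,img[:,:,::-1])
def w(f,u,v,z=None):
    d=f['range_z'][int(round(v)),int(round(u))] if z is None else z
    p=np.array([(u-f['cx'])/f['fx']*d,(v-f['cy'])/f['fy']*d,d,1])
    return (np.linalg.inv(f['camera_from_world'])@p)[:3]
def ray_z(f,u,v,Z):
    T=np.linalg.inv(f['camera_from_world']); d=T[:3,:3]@np.array([(u-f['cx'])/f['fx'],(v-f['cy'])/f['fy'],1]); o=T[:3,3]
    return o+d*(Z-o[2])/d[2]
def proj(f,p):
    c=f['camera_from_world']@np.append(p,1); return c[0]/c[2]*f['fx']+f['cx'],c[1]/c[2]*f['fy']+f['cy']
E
python3 - <<'E'
from h import *
np.set_printoptions(precision=4,suppress=True)
s=status.observe(); print(s)
for c in('top','side'):
    f=imaging.grab_frame(c); save(c+'0.png',f['color']); print(c,f['fx'],f['cx'],f['cy'],np.linalg.inv(f['camera_from_world']))
    for t in ['crank_key','key_shank_top','grip_center','guard_hole','dispenser','rack','t_key_center','pusher_pointer','marker_tip']:
        for r in imaging.mark_of(t,c): print(t,np.round(r['uv'],1),round(r['conf'],2),w(f,*r['uv']))
E
```

```text
pics
{'clock': 0.0, 'qpos': array([ 1.2278,  0.522 , -0.0363,  1.6   ,  0.0212,  1.0211, -0.1128]), 'qd': array([ 0.0005, -0.0011,  0.0006,  0.0008,  0.0003, -0.0007,  0.0009]), 'joint_efforts': array([ -0.0001, -92.7115,   1.9801, -36.9942,   0.0177,   0.008 ,
         0.    ]), 'position': array([ 0.1683, -0.6016,  0.2497]), 'tool_rot': array([-3.1405,  0.0001,  0.2728]), 'force': array([0.0595, 0.5528, 0.7593]), 'moment': array([-0.0779,  0.0037,  0.0205]), 'grip_width': 0.08534023883083468}
top 394.88675564123884 323.51866055010123 200.31781742823014 [[ 0.0213 -0.9899  0.1401  0.3308]
 [-0.9996 -0.0182  0.0238  0.0543]
 [-0.021  -0.1406 -0.9898  1.3809]
 [ 0.      0.      0.      1.    ]]
crank_key [243.6 294.9] 0.82 [0.2043 0.3313 0.1077]
crank_key [286.6 206.5] 0.73 [0.4935 0.2094 0.0679]
crank_key [181.1 207.3] 0.59 [0.488  0.5796 0.0337]
crank_key [220.6 241.1] 0.53 [0.3747 0.4378 0.0243]
crank_key [269.3 250. ] 0.52 [0.3468 0.2548 0.1118]
key_shank_top [170.3 200.2] 0.77 [0.502  0.5874 0.1094]
key_shank_top [213.5 239.3] 0.72 [0.3776 0.4394 0.1018]
key_shank_top [236.3 301. 
[... 1567 characters left out ...]
1181]
key_shank_top [355.8 258.6] 0.61 [0.3652 0.289  0.1033]
grip_center [398.3 368.7] 0.63 [0.2429 0.5353 0.0325]
grip_center [347.2 226.6] 0.6 [0.3961 0.225  0.1501]
grip_center [249.1 347.6] 0.59 [0.5672 0.5787 0.1129]
grip_center [284.4 213.4] 0.47 [0.5617 0.2194 0.1678]
grip_center [449.1 270.7] 0.41 [0.112  0.2188 0.0166]
grip_center [321.9 116.2] 0.35 [ 0.5535 -0.4091  0.0685]
guard_hole [305.9 157. ] 0.64 [ 0.5648 -0.1253  0.0917]
dispenser [301.7 180.2] 0.61 [ 0.5584 -0.0109  0.0896]
rack [307.1 271.6] 0.92 [0.487  0.3153 0.0609]
rack [309.5 255.2] 0.43 [0.4901 0.258  0.0594]
t_key_center [302.6 276. ] 0.63 [0.4958 0.3321 0.062 ]
marker_tip [301.7 272.3] 0.29 [0.4974 0.3343 0.0793]
```

View pics/top0.png

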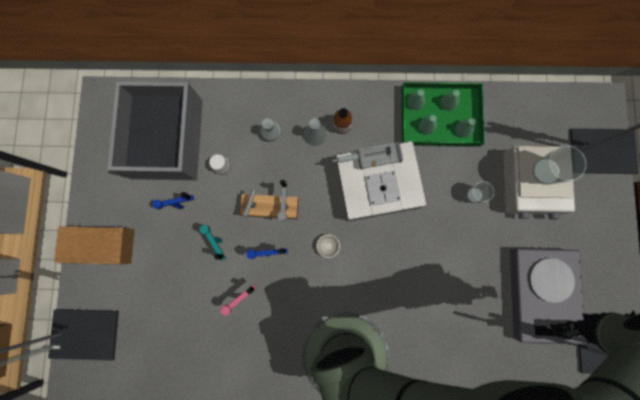

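View pics/side0.png

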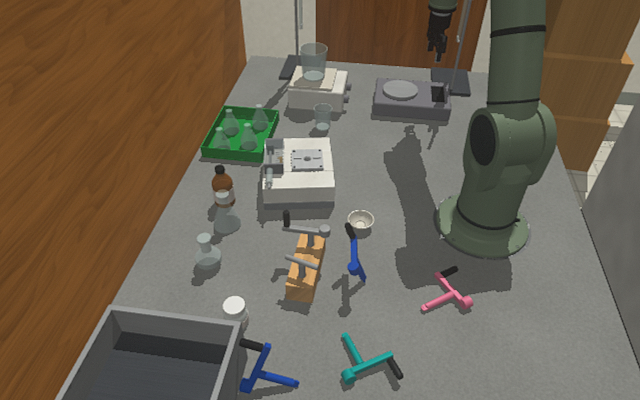

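```bash
python3 - <<'E'
import cv2
t=cv2.imread('pics/top0.png'); s=cv2.imread('pics/side0.png')
cv2.imwrite('pics/rt.png',cv2.resize(t[150:270,230:350],(600,600),interpolation=cv2.INTER_CUBIC))
cv2.imwrite('pics/rs.png',cv2.resize(s[190:310,250:410],(800,600),interpolation=cv2.INTER_CUBIC))
cv2.imwrite('pics/dt.png',cv2.resize(t[120:240,320:440],(600,600),interpolation=cv2.INTER_CUBIC))
cv2.imwrite('pics/ds.png',cv2.resize(s[110:230,230:390],(800,600),interpolation=cv2.INTER_CUBIC))
E
```

```text
(no output)
```

View pics/rt.png

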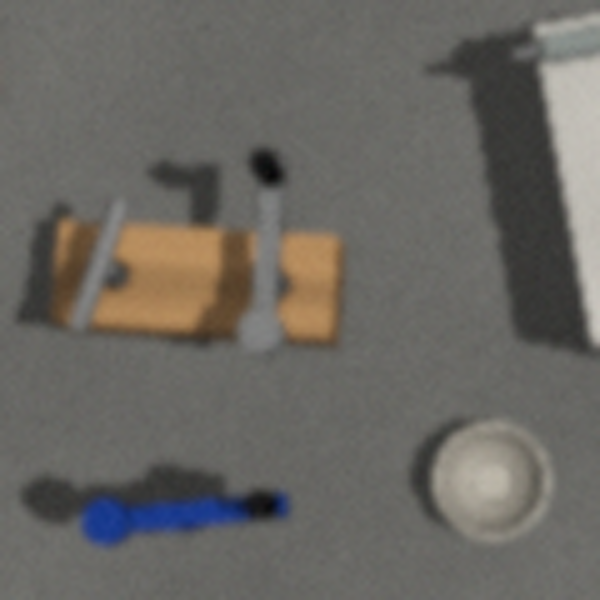

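View pics/rs.png

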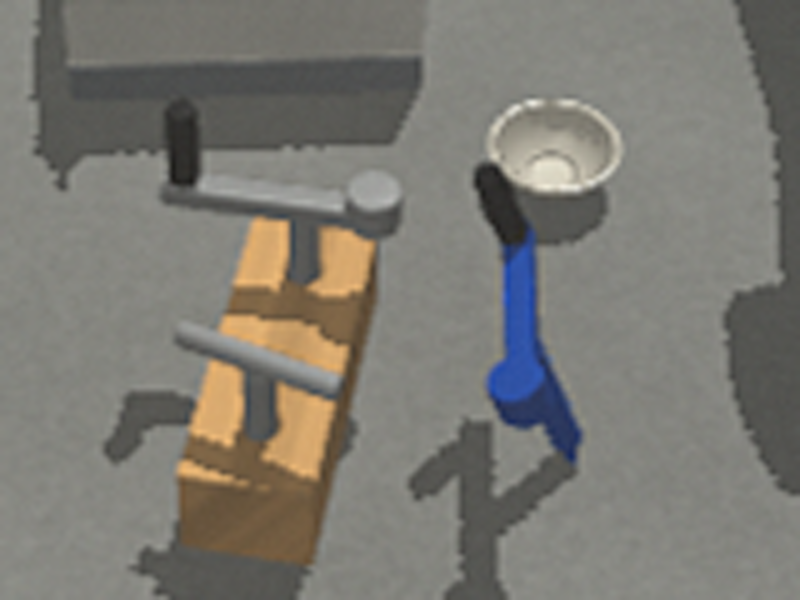

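View pics/dt.png

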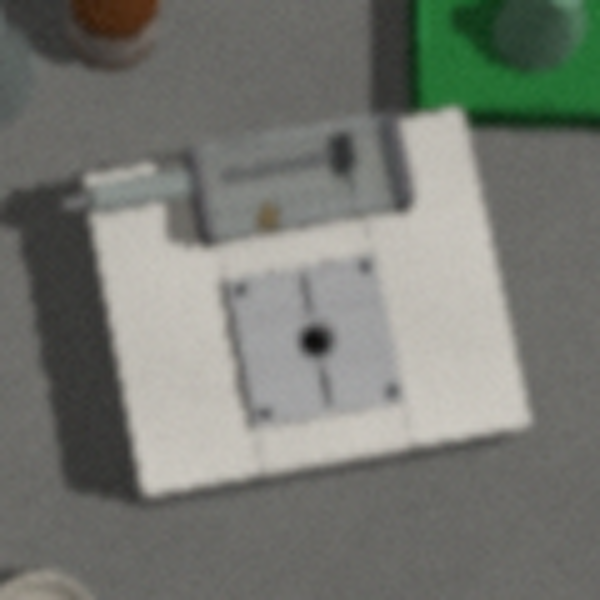

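View pics/ds.png

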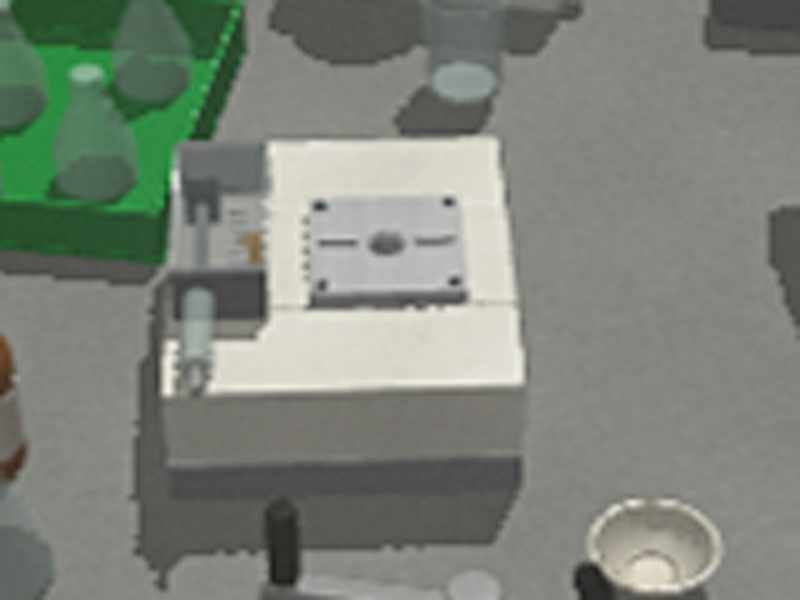

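The rack holds two silver keys: the T-key (top ≈ (253,205)) and the crank key (arm top ≈ (284,183)–(282,216)). The silver one has the offset arm, black grip at (283,183) and counterweight at (282,216), so that is the one. The blue, pink and turquoise keys are look-alikes lying on or near the table. The guard hole is at top (383,188), with its slot lines running roughly along world x. Next I'll measure precisely.

```bash
python3 - <<'E'
from h import *
np.set_printoptions(precision=4,suppress=True)
def cloud(f):
    v,u=np.mgrid[0:400,0:640]; d=f['range_z']
    P=np.stack([(u-f['cx'])/f['fx']*d,(v-f['cy'])/f['fy']*d,d,np.ones_like(d)],-1)@np.linalg.inv(f['camera_from_world']).T
    return P[...,:3]
for c in('top','side'):
    f=imaging.grab_frame(c); P=cloud(f); col=f['color'].astype(int)
    m=(abs(P[...,0]-.5)<.12)&(P[...,1]>.15)&(P[...,1]<.28)&(f['range_z']>0)
    arm=m&(P[...,2]>.1)&(P[...,2]<.14)&(col.sum(-1)>200); g=m&(P[...,2]>.12)&(P[...,2]<.2)&(col.sum(-1)<130)
    if c=='top': # dimmer
        print('bright',np.median(col[arm].sum(-1)))
    A=P[arm]; print(c,'arm',len(A),A.min(0),A.max(0),np.median(A,0))
    G=P[g]; print('grip',len(G),G.mean(0) if len(G) else '', G[:,2].max() if len(G) else '')
    sel=A[(A[:,0]>.46)&(A[:,0]<.55)]
    q=np.polyfit(sel[:,0],sel[:,1],1); print('yaw',np.arctan(q[0]),'y@.5',np.polyval(q,.5))
    cw=A[A[:,2]>.122]; print('cw',len(cw),cw.mean(0))
    # dispenser plate : fit rect
    pl=(abs(P[...,0]-.57)<.08)&(abs(P[...,1]+.1)<.1)&(abs(P[...,2]-.1)<.0045)&(f['range_z']>0)
    hs=cv2.cvtColor(f['color'],cv2.COLOR_RGB2HSV); 
    print('plate z', np.median(P[pl],0))
    # dark hole by image at z=.1
    vs,us=np.where((abs(P[...,0]-.57)<.02)&(abs(P[...,1]+.1)<.025)&(col.sum(-1)<170)) if c=='top' else ([],[])
    if len(vs): print('hole px',us.mean(),vs.mean(),ray_z(f,us.mean(),vs.mean(),.1), len(vs))
    for r in imaging.mark_of('guard_hole',c): print('gh',r['uv'],r['conf'],ray_z(f,*r['uv'],.1))
    # housing top
    hw=(col.min(-1)>(150 if c=='top' else 200))&(abs(P[...,2]-.09)<.006)&(abs(P[...,0]-.57)<.25)&(abs(P[...,1]+.1)<.25)
    pts=P[hw][:,:2].astype(np.float32); r=cv2.minAreaRect(pts); print('housing',len(pts),r)
    rk=(abs(P[...,2]-.06)<.006)&(abs(P[...,0]-.49)<.07)&(abs(P[...,1]-.25)<.13)
    print('rack',cv2.minAreaRect(P[rk][:,:2].astype(np.float32)))
E
```

```text
bright 357.0
top arm 212 [0.4406 0.202  0.1042] [0.5677 0.2291 0.1349] [0.4912 0.2137 0.1191]
grip 22 [0.5547 0.209  0.1648] 0.17458571870400585
yaw -0.03855768365148798 y@.5 0.21414593708321683
cw 74 [0.4611 0.2158 0.1287]
plate z [ 0.5573 -0.1089  0.0997]
hole px 382.5 187.71428571428572 [ 0.5575 -0.1076  0.1   ] 14
gh [382.2, 182.4] 0.88 [ 0.5752 -0.1066  0.1   ]
housing 2982 ((0.5871261358261108, -0.10297904908657074), (0.21814590692520142, 0.258616179227829), 11.350591659545898)
rack ((0.48168179392814636, 0.2723674774169922), (0.19124530255794525, 0.10046327114105225), 88.10699462890625)
side arm 389 [0.4408 0.1976 0.1012] [0.5698 0.231  0.1389] [0.4917 0.2184 0.116 ]
grip 23 [0.5579 0.2178 0.1392] 0.16559124562306982
yaw -0.05253459971903883 y@.5 0.2166828331933965
cw 86 [0.4607 0.2161 0.1277]
plate z [ 0.5592 -0.1042  0.0997]
gh [227.6, 210.1] 0.61 [0.7397 0.1624 0.1   ]
gh [305.1, 156.8] 0.56 [ 0.5656 -0.1152  0.1   ]
gh [319.8, 122.5] 0.23 [ 0.5481 -0.3188  0.1   ]
housing 1485 ((0.5874392986297607, -0.10396653413772583), (0.21435369551181793, 0.2641372084617615), 10.809277534484863)
rack ((0.4815674424171448, 0.2727394700050354), (0.1909719854593277, 0.10056658834218979), 87.89447021484375)
```

```bash
cat >> h.py <<'E'
from scipy.spatial.transform import Rotation as Rn
def to(x,y,z,yaw=None,s=None):
    s=s or status.observe(); R=Rn.from_euler('xyz',s['tool_rot'])
    print('pos',np.round(s['position'],4),'rot',np.round(s['tool_rot'],4),'F',np.round(s['force'],1),'t',round(s['clock'],2),'w',round(s['grip_width'],4))
    print('tool offset mm',np.round(R.inv().apply(np.array([x,y,z])-s['position'])*1000,1))
    if yaw is not None: print('rot deg',np.round((R.inv()*Rn.from_euler('xyz',[np.pi,0,yaw])).as_rotvec(degrees=True),2))
E
python3 - <<'E'
from h import *
f=imaging.grab_frame('side')
print(ray_z(f,307,158.6,.1))
to(.45,-.42,.32,-.04)
E
python3 -m handwheel '[{"offset":[0,0,-40],"rot":[0,0,5.97],"claw":1},{"offset":[0,0,-30],"rot":[0,0,5.97],"claw":1},{"offset":[20,-20,0],"rot":[0,0,5.97],"claw":1},{"offset":[40,-30,0],"rot":[0,0,0],"claw":1},{"offset":[40,-30,0],"rot":[0,0,0],"claw":1},{"offset":[40,-30,0],"rot":[0,0,0],"claw":1},{"offset":[40,-30,0],"rot":[0,0,0],"claw":1},{"offset":[40,-30,0],"rot":[0,0,0],"claw":1},{"offset":[40,-30,0],"rot":[0,0,0],"claw":1}]'
```

```text
[ 0.55796836 -0.1068254   0.1       ]
pos [ 0.1684 -0.6019  0.2503] rot [3.1416 0.     0.2728] F [ 0.1 -0.6 -0.9] t 1.25 w 0.0849
tool offset mm [320.2 -99.3 -69.7]
rot deg [ 0.    0.   17.92]
clock: 2.15
position: [0.4355, -0.409, 0.3206]
tool_rot: [3.141, -0.0, -0.04]
force: [0.8, -2.0, 1.3]
grip_width: 0.0853
```

```bash
python3 -m handwheel '[{"offset":[3,-40,0],"rot":[0,0,0],"claw":1},{"offset":[3,-48,0],"rot":[0,0,0],"claw":1},{"offset":[3,-48,0],"rot":[0,0,0],"claw":1},{"offset":[3,-48,0],"rot":[0,0,0],"claw":1},{"offset":[3,-48,0],"rot":[0,0,0],"claw":1},{"offset":[3,-48,0],"rot":[0,0,0],"claw":1},{"offset":[3,-48,0],"rot":[0,0,0],"claw":1},{"offset":[3,-48,0],"rot":[0,0,0],"claw":1},{"offset":[3,-48,0],"rot":[0,0,0],"claw":1},{"offset":[3,-48,0],"rot":[0,0,0],"claw":1},{"offset":[3,-48,0],"rot":[0,0,0],"claw":1},{"offset":[3,-48,0],"rot":[0,0,0],"claw":1}]'; python3 - <<'E'
from h import *
to(.499,.2145,.11,-.04)
E
```

```text
clock: 3.35
position: [0.4925, 0.1577, 0.3206]
tool_rot: [-3.141, -0.001, -0.04]
force: [0.7, 0.2, -0.1]
grip_width: 0.0855
pos [0.4925 0.1577 0.3206] rot [-3.1415e+00 -6.0000e-04 -4.0100e-02] F [ 0.7  0.2 -0.1] t 3.35 w 0.0855
tool offset mm [  4.1 -57.  210.6]
rot deg [-0.01 -0.04 -0.  ]
```

```bash
python3 -m handwheel '[{"offset":[2,-30,0],"rot":[0,0,0],"claw":1},{"offset":[2,-27,0],"rot":[0,0,0],"claw":1},{"offset":[0,0,40],"rot":[0,0,0],"claw":1},{"offset":[0,0,40],"rot":[0,0,0],"claw":1},{"offset":[0,0,20],"rot":[0,0,0],"claw":1},{"offset":[0,0,0],"rot":[0,0,0],"claw":1},{"offset":[0,0,0],"rot":[0,0,0],"claw":1}]'; python3 - <<'E'
from h import *
to(.499,.2145,.11,-.04)
f=imaging.grab_frame('side'); save('s1.png',cv2.resize(f['color'][150:310,220:420],(800,640))[:600])
f=imaging.grab_frame('top'); save('t1.png',cv2.resize(f['color'][140:260,230:350],(600,600)))
E
```

```text
clock: 4.05
position: [0.4992, 0.2128, 0.2211]
tool_rot: [-3.141, -0.0, -0.04]
force: [1.0, 0.7, 0.6]
grip_width: 0.086
pos [0.4992 0.2128 0.2211] rot [-3.1413e+00 -3.0000e-04 -3.9800e-02] F [1.  0.7 0.6] t 4.05 w 0.086
tool offset mm [ -0.3  -1.7 111.1]
rot deg [-0.02 -0.02  0.01]
```

View pics/s1.png

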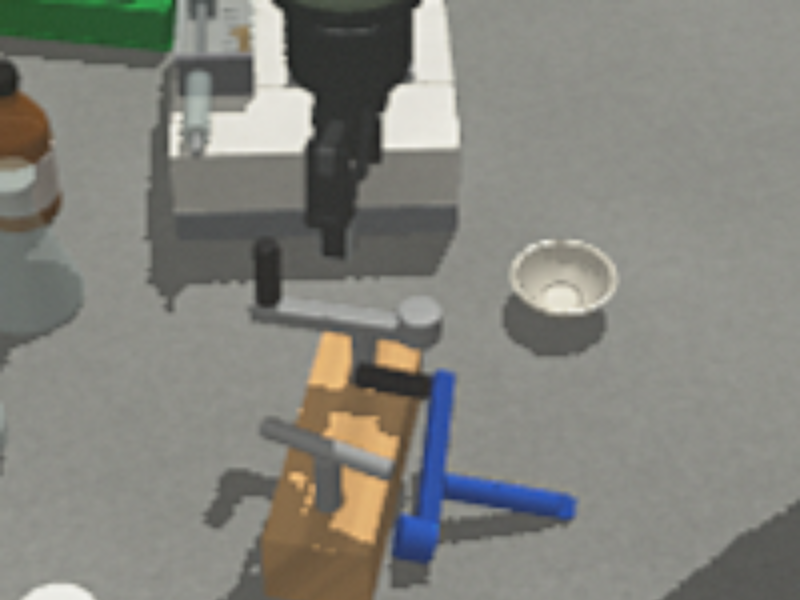

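View pics/t1.png

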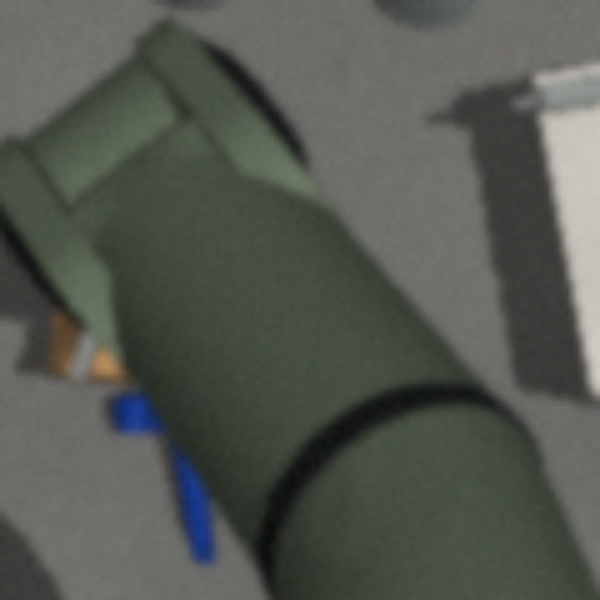

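The crank key is clear beneath the open gripper, but the blue look-alike has changed pose since t=0: it now lies by the rack at side (325–360, 245–290). The arm was never near it, so I'll check whether it is still moving.

```bash
python3 - <<'E'
from h import *
f0=imaging.grab_frame('side')
for i in range(6): f=imaging.grab_frame('side')
print(status.observe()['clock'], np.abs(f['color'].astype(int)-f0['color']).sum(-1).__gt__(60).sum())
a=cv2.imread('pics/side0.png')[:,:,::-1]
d=(np.abs(f['color'].astype(int)-a).sum(-1)>90); 
save('s2.png',np.vstack([f['color'][130:400,150:550]]).copy())
save('s2d.png',np.repeat((d*255).astype(np.uint8)[:,:,None],3,2))
P=f['range_z']
b=(f['color'][...,2].astype(int)-f['color'][...,0]>60)
vs,us=np.where(b&(np.arange(400)[:,None]<310)); p=np.array([w(f,u,v) for u,v in zip(us,vs)])
p=p[p[:,2]>-.1]; print(p.min(0),p.max(0))
E
```

```text
4.5 233
[0.34187069 0.21639659 0.00045972] [0.45455074 1.09109197 1.0335013 ]
```

View pics/s2.png

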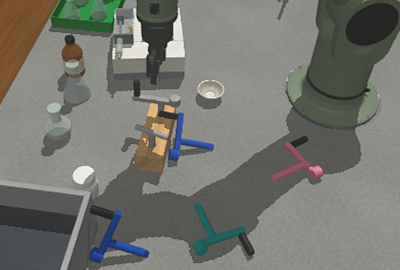

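```bash
python3 - <<'E'
from h import *
np.set_printoptions(precision=3,suppress=True)
f=imaging.grab_frame('side')
sub=f['color'][225:300,290:370]; save('s3.png',cv2.resize(sub,(800,600),interpolation=cv2.INTER_NEAREST))
for u,v in [(311,243),(315,244),(320,245),(325,246),(328,247),(331,246),(330,265),(325,283),(345,272),(360,276),(310,236),(309,241)]: print((u,v),f['color'][v,u],w(f,u,v))
E
```

```text
(311, 243) [47 47 46] [0.49  0.235 0.083]
(315, 244) [51 48 46] [0.479 0.234 0.08 ]
(320, 245) [50 49 49] [0.465 0.235 0.079]
(325, 246) [47 44 43] [0.452 0.23  0.072]
(328, 247) [ 52  73 137] [0.445 0.225 0.064]
(331, 246) [ 48  80 162] [0.436 0.228 0.072]
(330, 265) [ 39  76 164] [0.433 0.271 0.045]
(325, 283) [ 47  83 168] [0.439 0.323 0.033]
(345, 272) [ 47  88 184] [0.391 0.273 0.026]
(360, 276) [ 49  75 148] [0.35  0.269 0.011]
(310, 236) [94 93 93] [0.494 0.224 0.098]
(309, 241) [68 70 71] [0.497 0.222 0.076]
```

View pics/s3.png

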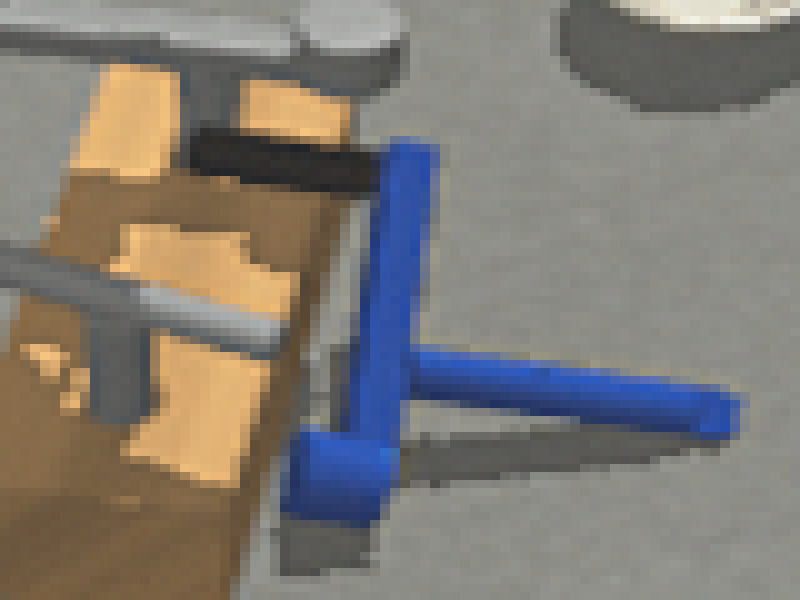

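The blue look-alike is at rest. It toppled by itself near the start, and its black grip now lies on the rack beside the crank key's shaft (side (311–327, 243–247), top at z≈0.083). I'll grasp slightly high so the fingertips stay above it, then lift straight up.

```bash
python3 -m handwheel '[{"offset":[0,-2,30],"rot":[0,0,0],"claw":1},{"offset":[0,0,30],"rot":[0,0,0],"claw":1},{"offset":[0,0,25],"rot":[0,0,0],"claw":1},{"offset":[0,0,15],"rot":[0,0,0],"claw":1},{"offset":[0,0,7],"rot":[0,0,0],"claw":1},{"offset":[0,0,0],"rot":[0,0,0],"claw":1}]' 60; python3 - <<'E'
from h import *
to(.499,.2145,.114,-.04)
f=imaging.grab_frame('side'); save('s4.png',cv2.resize(f['color'][180:300,260:400],(700,600)))
E
```

```text
clock: 5.15
position: [0.4987, 0.2145, 0.1128]
tool_rot: [3.141, 0.001, -0.04]
force: [0.1, 0.2, 0.6]
grip_width: 0.0853
pos [0.4987 0.2145 0.1128] rot [ 3.1411e+00  1.0000e-03 -3.9800e-02] F [0.1 0.2 0.6] t 5.15 w 0.0853
tool offset mm [ 0.3 -0.  -1.2]
rot deg [0.03 0.06 0.01]
```

View pics/s4.png

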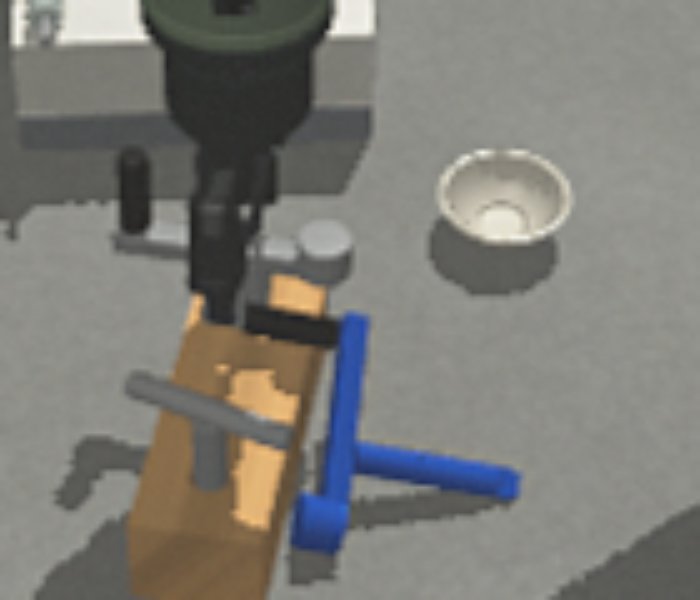

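The fingers straddle the arm, clear of the blue grip. Closing now.

```bash
python3 -m handwheel '[{"offset":[0,0,0],"rot":[0,0,0],"claw":-1},{"offset":[0,0,0],"rot":[0,0,0],"claw":-1},{"offset":[0,0,0],"rot":[0,0,0],"claw":-1},{"offset":[0,0,0],"rot":[0,0,0],"claw":-1},{"offset":[0,0,0],"rot":[0,0,0],"claw":-1},{"offset":[0,0,0],"rot":[0,0,0],"claw":-1},{"offset":[0,0,0],"rot":[0,0,0],"claw":-1},{"offset":[0,0,0],"rot":[0,0,0],"claw":-1}]' 60; python3 - <<'E'
from h import *
to(.499,.2145,.114,-.04)
f=imaging.grab_frame('side'); save('s5.png',cv2.resize(f['color'][180:300,260:400],(700,600)))
E
```

```text
clock: 6.0
position: [0.4992, 0.2145, 0.1137]
tool_rot: [3.142, -0.0, -0.04]
force: [-0.7, -1.1, 6.6]
grip_width: 0.0153
pos [0.4992 0.2145 0.1137] rot [ 3.1415e+00 -5.0000e-04 -3.9900e-02] F [-0.7 -1.1  6.6] t 6.0 w 0.0153
tool offset mm [-0.2 -0.  -0.3]
rot deg [ 0.   -0.03  0.01]
```

View pics/s5.png

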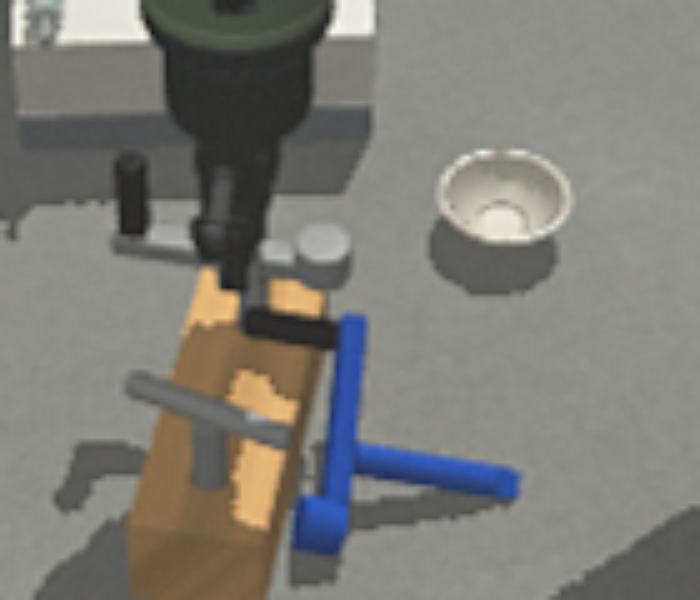

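```bash
python3 -m handwheel '[{"offset":[0,0,-5],"rot":[0,0,0],"claw":-1},{"offset":[0,0,-10],"rot":[0,0,0],"claw":-1},{"offset":[0,0,-15],"rot":[0,0,0],"claw":-1},{"offset":[0,0,-15],"rot":[0,0,0],"claw":-1},{"offset":[0,0,-20],"rot":[0,0,0],"claw":-1},{"offset":[0,0,-25],"rot":[0,0,0],"claw":-1},{"offset":[0,0,-30],"rot":[0,0,0],"claw":-1},{"offset":[0,0,-30],"rot":[0,0,0],"claw":-1},{"offset":[0,0,-10],"rot":[0,0,0],"claw":-1},{"offset":[0,0,0],"rot":[0,0,0],"claw":-1}]'; python3 - <<'E'
from h import *
to(.5577,-.107,.275,.194)
f=imaging.grab_frame('side'); save('s6.png',cv2.resize(f['color'][130:310,230:450],(733,600)))
E
```

```text
clock: 7.05
position: [0.4993, 0.2147, 0.2747]
tool_rot: [-3.141, -0.002, -0.04]
force: [-0.3, -0.2, -2.8]
grip_width: 0.0149
pos [0.4993 0.2147 0.2747] rot [-3.1406e+00 -2.2000e-03 -4.0000e-02] F [-0.3 -0.2 -2.8] t 7.05 w 0.0149
tool offset mm [ 71.2 319.1  -0.5]
rot deg [ -0.04  -0.13 -13.41]
```

View pics/s6.png

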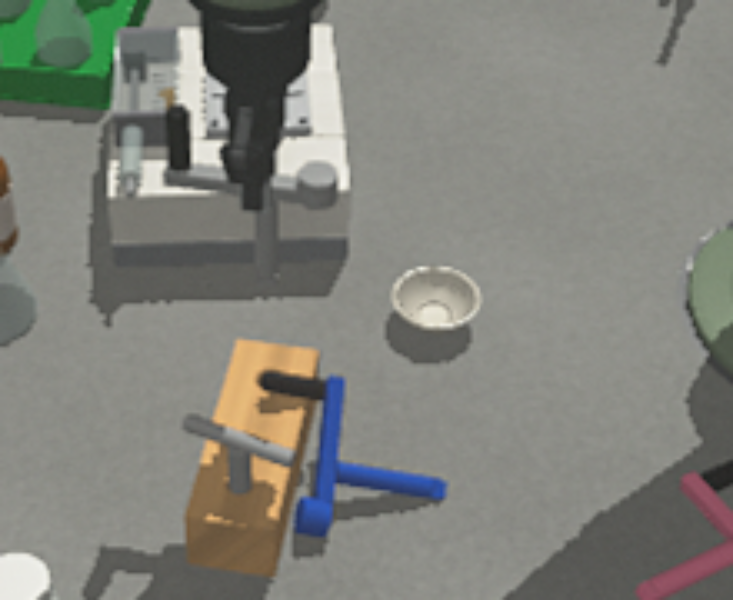

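The key is lifted cleanly, and the blue key and T-key stayed in place. Next: turn the slot direction to match and carry it to the hole.

```bash
python3 -m handwheel '[{"offset":[0,0,0],"rot":[0,0,-5],"claw":-1},{"offset":[0,0,0],"rot":[0,0,-5],"claw":-1},{"offset":[0,20,0],"rot":[0,0,-3.4],"claw":-1},{"offset":[0,35,0],"rot":[0,0,0],"claw":-1},{"offset":[-1,45,0],"rot":[0,0,0],"claw":-1},{"offset":[-1,45,0],"rot":[0,0,0],"claw":-1},{"offset":[-1,45,0],"rot":[0,0,0],"claw":-1},{"offset":[-1,45,0],"rot":[0,0,0],"claw":-1},{"offset":[-1,40,0],"rot":[0,0,0],"claw":-1},{"offset":[0,35,0],"rot":[0,0,0],"claw":-1},{"offset":[0,17,0],"rot":[0,0,0],"claw":-1},{"offset":[0,0,0],"rot":[0,0,0],"claw":-1}]' 80; python3 - <<'E'
from h import *
np.set_printoptions(precision=4,suppress=True)
to(.5577,-.107,.275,.194)
f=imaging.grab_frame('side'); save('s7.png',cv2.resize(f['color'][60:240,220:440],(733,600)))
g=imaging.grab_frame('top'); save('t7.png',cv2.resize(g['color'][120:240,320:440],(600,600)))
E
```

```text
clock: 8.3
position: [0.5553, -0.1103, 0.2714]
tool_rot: [-3.141, 0.003, 0.19]
force: [-0.2, 0.2, -2.9]
grip_width: 0.0145
pos [ 0.5553 -0.1103  0.2714] rot [-3.1414  0.0028  0.1903] F [-0.2  0.2 -2.9] t 8.3 w 0.0145
tool offset mm [ 3.  -2.8 -3.6]
rot deg [-0.01  0.16 -0.21]
```

View pics/s7.png

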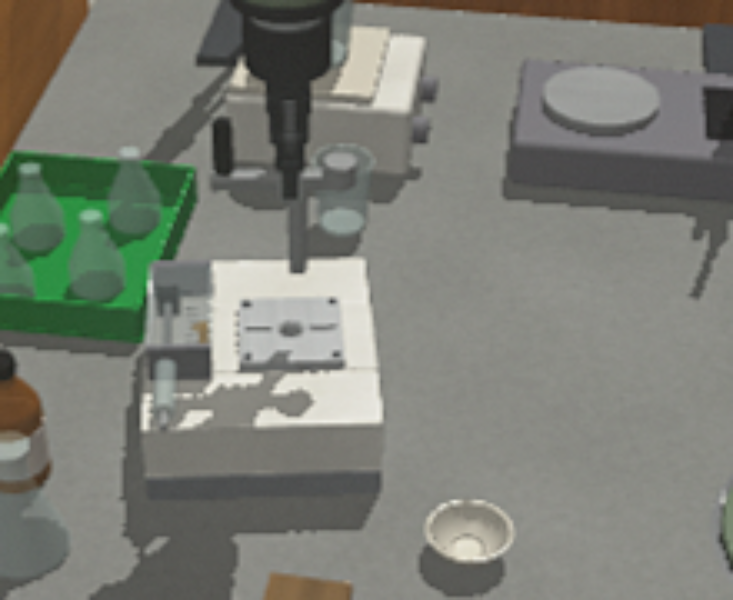

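View pics/t7.png

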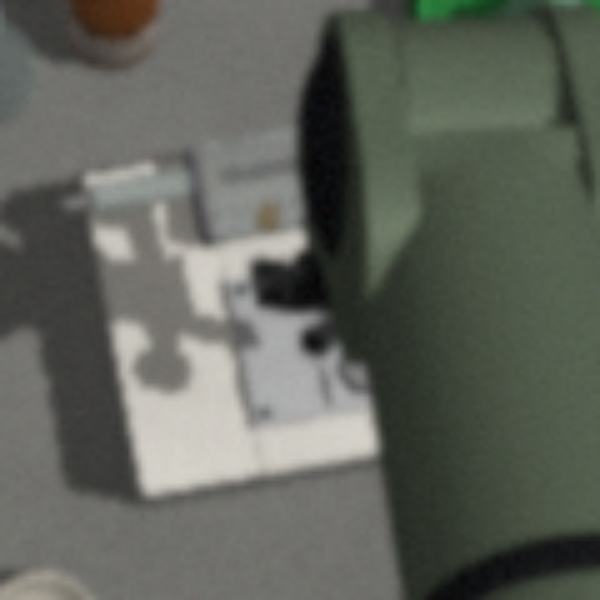

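```bash
python3 -m handwheel '[{"offset":[3,-2.8,0],"rot":[0,0,-0.2],"claw":-1},{"offset":[0,0,0],"rot":[0,0,0],"claw":-1},{"offset":[0,0,0],"rot":[0,0,0],"claw":-1}]'
cat > shaft.py <<'E'
from h import *
np.set_printoptions(precision=4,suppress=True)
to(.5577,-.107,.275,.194)
s=status.observe(); tc=s['position']
f=imaging.grab_frame('side'); v,u=np.mgrid[0:400,0:640]; d=f['range_z']
P=(np.stack([(u-f['cx'])/f['fx']*d,(v-f['cy'])/f['fy']*d,d,np.ones_like(d)],-1)@np.linalg.inv(f['camera_from_world']).T)[...,:3]
m=(abs(P[...,0]-tc[0])<.03)&(abs(P[...,1]-tc[1])<.04)&(d>0)
zb=tc[2]-.102
sh=m&(P[...,2]>zb-.02)&(P[...,2]<tc[2]-.022)
S=P[sh]; print('n',len(S),'z',S[:,2].min(),S[:,2].max())
# per image row, edges -> axis ray
c=f['camera_from_world']; 
rows=np.unique(v[sh]); A=[]
for r in rows:
    uu=u[r][sh[r]]; print(r,uu.min(),uu.max(),P[r][sh[r]].mean(0)); 
cw=(np.hypot(P[...,0]-tc[0]+.038,P[...,1]-tc[1]+.007)<.025)&(abs(P[...,2]-tc[2]-.015)<.012)
print('cw',cw.sum(),P[cw].mean(0),np.median(P[cw],0))
E
python3 shaft.py
```

```text
clock: 8.7
position: [0.5584, -0.1032, 0.2732]
tool_rot: [-3.141, 0.0, 0.199]
force: [-0.5, 0.8, -3.1]
grip_width: 0.0148
pos [ 0.5584 -0.1032  0.2732] rot [-3.1414  0.      0.1989] F [-0.5  0.8 -3.1] t 8.7 w 0.0148
tool offset mm [-1.4  3.5 -1.8]
rot deg [-0.01  0.    0.28]
n 125 z 0.16546006634138033 0.24939916965644338
121 305 310 [ 0.5531 -0.0979  0.2477]
122 305 310 [ 0.5531 -0.0978  0.2443]
123 305 310 [ 0.5531 -0.0975  0.2409]
124 305 310 [ 0.5535 -0.0993  0.2362]
125 305 310 [ 0.5522 -0.0969  0.2343]
126 305 310 [ 0.5531 -0.0967  0.2309]
127 305 310 [ 0.5535 -0.0987  0.2259]
128 305 310 [ 0.5535 -0.0984  0.2225]
129 305 310 [ 0.5537 -0.0992  0.2184]
130 305 310 [ 0.5532 -0.0966  0.2166]
131 305 310 [ 0.5533 -0.0968  0.2129]
132 305 310 [ 0.5537 -0.0989  0.2077]
133 305 310 [ 0.5536 -0.098   0.2047]
134 305 310 [ 0.5538 -0.0989  0.2004]
135 305 310 [ 0.5538 -0.0983  0.1972]
136 305 310 [ 0.554  -0.0995  0.1927]
137 306 310 [ 0.5524 -0.0987  0.1897]
138 306 310 [ 0.5523 -0.0981  0.1864]
139 306 310 [ 0.5525 -0.0989  0.1822]
140 306 310 [ 0.5528 -0.1007  0.1771]
141 306 310 [ 0.5526 -0.0989  0.1747]
142 306 310 [ 0.5536 -0.1048  0.1667]
cw 77 [ 0.5158 -0.1059  0.2848] [ 0.5158 -0.1037  0.2862]
```

```bash
python3 -m handwheel '[{"offset":[0,0,20],"rot":[0,0,0],"claw":-1},{"offset":[0,0,20],"rot":[0,0,0],"claw":-1},{"offset":[0,0,10],"rot":[0,0,0],"claw":-1},{"offset":[0,0,0],"rot":[0,0,0],"claw":-1},{"offset":[0,0,0],"rot":[0,0,0],"claw":-1},{"offset":[0,0,0],"rot":[0,0,0],"claw":-1},{"offset":[0,0,0],"rot":[0,0,0],"claw":-1}]'
python3 shaft.py; python3 - <<'E'
from h import *
to(.5577,-.107,.275,.194)
f=imaging.grab_frame('side'); save('s8.png',cv2.resize(f['color'][110:180,270:350],(800,700),interpolation=cv2.INTER_CUBIC)[:600])
E
```

```text
clock: 9.45
position: [0.5587, -0.1042, 0.2241]
tool_rot: [3.141, -0.001, 0.197]
force: [-0.1, 0.0, -2.0]
grip_width: 0.0144
pos [ 0.5587 -0.1042  0.2241] rot [ 3.1412 -0.0011  0.1975] F [-0.1  0.  -2. ] t 9.45 w 0.0144
tool offset mm [ -1.5   2.6 -50.9]
rot deg [ 0.02 -0.06  0.2 ]
n 131 z 0.1020817336011175 0.20096143121227983
134 310 310 [ 0.5462 -0.0993  0.201 ]
135 306 310 [ 0.5522 -0.0983  0.1973]
136 306 310 [ 0.5524 -0.0993  0.1929]
137 306 310 [ 0.552  -0.0968  0.191 ]
138 306 310 [ 0.5523 -0.0979  0.1866]
139 306 310 [ 0.552  -0.0962  0.1841]
140 306 310 [ 0.5524 -0.0981  0.179 ]
141 306 310 [ 0.5525 -0.0985  0.1749]
142 306 310 [ 0.5527 -0.0993  0.1706]
143 306 310 [ 0.5526 -0.0985  0.1674]
144 306 310 [ 0.5525 -0.0978  0.1642]
145 306 310 [ 0.5525 -0.0978  0.1604]
146 306 310 [ 0.5526 -0.098   0.1564]
147 306 310 [ 0.5526 -0.0974  0.153 ]
148 306 310 [ 0.5526 -0.0973  0.1493]
149 306 310 [ 0.5526 -0.097   0.1456]
150 306 310 [ 0.553  -0.0994  0.14  ]
151 300 310 [ 0.5623 -0.1146  0.1239]
152 302 310 [ 0.5576 -0.1061  0.1268]
153 299 310 [ 0.5592 -0.1055  0.1231]
154 300 313 [ 0.5596 -0.1132  0.1134]
156 298 311 [ 0.5617 -0.1161  0.103 ]
157 312 312 [ 0.5428 -0.1134  0.1032]
158 314 314 [ 0.5357 -0.109   0.1034]
159 302 303 [ 0.5711 -0.0989  0.1029]
161 301 314 [ 0.5538 -0.0919  0.1022]
162 299 313 [ 0.5626 -0.0838  0.1034]
163 302 313 [ 0.552  -0.081   0.1029]
164 306 310 [ 0.5494 -0.0754  0.1035]
165 309 311 [ 0.5425 -0.0716  0.1034]
cw 77 [ 0.5167 -0.1068  0.2357] [ 0.5163 -0.1052  0.2371]
pos [ 0.5586 -0.1042  0.2239] rot [ 3.1413e+00 -8.0000e-04  1.9750e-01] F [-0.6  0.5 -2.4] t 9.5 w 0.0143
tool offset mm [ -1.4   2.6 -51.1]
rot deg [ 0.02 -0.05  0.2 ]
```

View pics/s8.png

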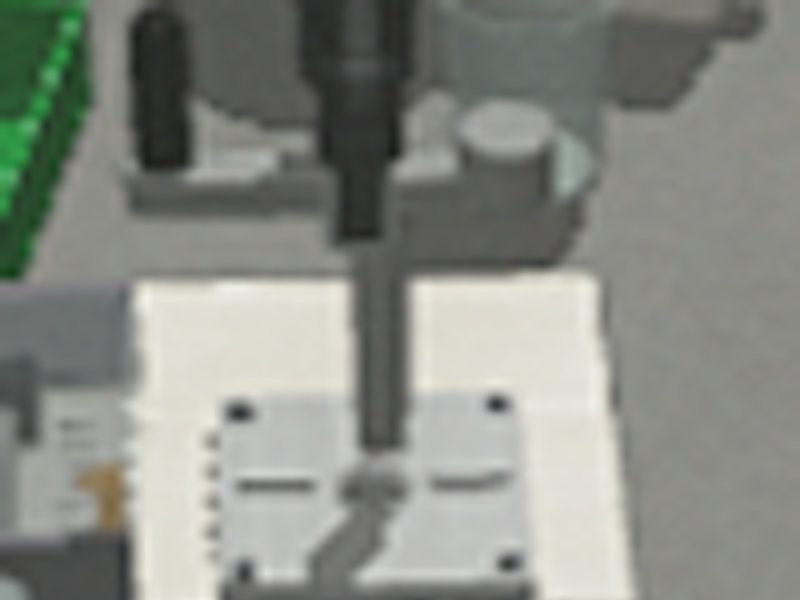

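```bash
cat > sub.py <<'E'
from h import *
fs=[imaging.grab_frame('side') for _ in range(3)]; f=fs[0]
g=np.mean([q['color'].sum(-1) for q in fs],0)/3
s=status.observe(); tc=s['position']; print(tc, s['tool_rot'])
for r in range(140,150):
    row=g[r,300:317]; bg=np.median(np.r_[row[:4],row[-4:]]); k=np.clip(bg-row,0,None); k[k<0.1*k.max()]=0
    u=300+(k*np.arange(17)).sum()/k.sum(); print(r,round(u,2),end=' ; ')
print()
for z in(.1,.14,.18): print(z,[round(a,2) for a in proj(f,[.5577,-.107,z])],[round(a,2) for a in proj(f,[tc[0],tc[1],z])])
# hole dark
sub=g[155:163,300:316]; print(sub.astype(int))
E
python3 sub.py
```

```text
[ 0.55840858 -0.1041189   0.22350364] [ 3.14149868e+00 -3.04145185e-04  1.97553942e-01]
140 307.75 ; 141 307.78 ; 142 307.8 ; 143 307.8 ; 144 307.79 ; 145 307.78 ; 146 307.79 ; 147 307.78 ; 148 307.77 ; 149 307.82 ; 
0.1 [np.float64(307.09), np.float64(158.57)] [np.float64(306.72), np.float64(159.1)]
0.14 [np.float64(306.93), np.float64(148.43)] [np.float64(306.56), np.float64(148.95)]
0.18 [np.float64(306.77), np.float64(137.91)] [np.float64(306.39), np.float64(138.43)]
[[185 184 187 191 198 189 149 120 128 125 157 191 189 188 191 191]
 [188 187 188 190 187 165 141 154 154 154 179 198 191 191 195 197]
 [195 190 189 178 153 127 122 129 126 136 165 188 180 162 167 169]
 [107 149 188 164 123  93 104 104 103 109 134 174 176 130 112 114]
 [161 174 192 166 104  84  97 103 101  93 130 181 189 176 174 175]
 [192 189 193 179 141 120 109  99 118 141 166 192 192 193 196 198]
 [188 187 192 197 170 117 115 110 112 154 192 193 190 190 193 193]
 [188 188 196 178 132 111 115 112 145 187 194 192 189 189 192 193]]
```

```bash
python3 -m handwheel '[{"offset":[3.1,3.2,0],"rot":[0,0,0],"claw":-1},{"offset":[0,0,6],"rot":[0,0,0],"claw":-1},{"offset":[0,0,6],"rot":[0,0,0],"claw":-1},{"offset":[0,0,0],"rot":[0,0,0],"claw":-1},{"offset":[0,0,0],"rot":[0,0,0],"claw":-1},{"offset":[0,0,0],"rot":[0,0,0],"claw":-1}]'
python3 sub.py; python3 - <<'E'
from h import *
f=imaging.grab_frame('side'); save('s9.png',cv2.resize(f['color'][120:180,270:350],(800,600),interpolation=cv2.INTER_CUBIC)[:600])
E
```

```text
clock: 10.3
position: [0.562, -0.1066, 0.2114]
tool_rot: [-3.142, -0.0, 0.198]
force: [-0.3, -0.7, -2.3]
grip_width: 0.0143
[ 0.56207651 -0.10666347  0.21148036] [ 3.14146968e+00 -2.73179606e-04  1.97563350e-01]
140 306.77 ; 141 306.79 ; 142 306.79 ; 143 306.79 ; 144 306.78 ; 145 306.78 ; 146 306.79 ; 147 306.77 ; 148 306.77 ; 149 306.81 ; 
0.1 [np.float64(307.09), np.float64(158.57)] [np.float64(305.72), np.float64(158.51)]
0.14 [np.float64(306.93), np.float64(148.43)] [np.float64(305.54), np.float64(148.36)]
0.18 [np.float64(306.77), np.float64(137.91)] [np.float64(305.35), np.float64(137.85)]
[[188 185 187 198 172  95  86  88  75 124 183 194 188 188 191 192]
 [188 187 189 195 167  98  88  89  81 122 180 196 190 191 196 196]
 [194 191 189 181 145  94  87  89  85 118 165 187 180 162 167 168]
 [106 149 188 167 124  89  97 101  99 109 136 173 175 129 111 112]
 [162 174 195 169 109  89 101 104 103  95 131 181 190 177 174 176]
 [192 191 198 169 106 105 101 100  99 119 166 192 192 193 195 197]
 [189 191 174 126 111 116 111 105 142 183 190 193 190 189 192 194]
 [192 197 167 108 116 116 111 146 189 196 191 191 190 190 191 193]]
```

View pics/s9.png

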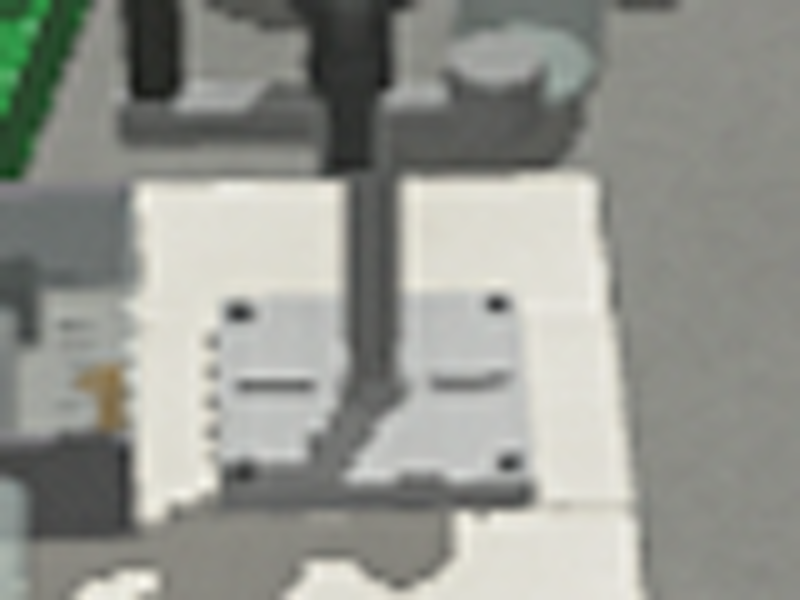

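```bash
python3 -m handwheel '[{"offset":[0.4,0,4],"rot":[0,0,0],"claw":-1},{"offset":[0,0,4],"rot":[0,0,0],"claw":-1},{"offset":[0,0,4],"rot":[0,0,0],"claw":-1},{"offset":[0,0,0],"rot":[0,0,0],"claw":-1}]'
python3 -c "
from h import *
to(.5624,-.1067,.1995,.1975); print(status.observe()['moment'])"
```

```text
clock: 10.9
position: [0.5621, -0.1066, 0.1985]
tool_rot: [-3.141, 0.001, 0.198]
force: [-0.2, -0.0, -2.6]
grip_width: 0.0142
pos [ 0.5621 -0.1066  0.1985] rot [-3.1412e+00  1.0000e-03  1.9760e-01] F [-0.2 -0.  -2.6] t 10.9 w 0.0142
tool offset mm [ 0.3  0.2 -1. ]
rot deg [-0.02  0.06  0.01]
[0.02644679 0.02317088 0.06896671]
```

```bash
python3 -m handwheel '[{"offset":[0,0,3],"rot":[0,0,0],"claw":-1},{"offset":[0,0,3],"rot":[0,0,0],"claw":-1},{"offset":[0,0,3],"rot":[0,0,0],"claw":-1},{"offset":[0,0,3],"rot":[0,0,0],"claw":-1},{"offset":[0,0,0],"rot":[0,0,0],"claw":-1}]'
python3 -c "
from h import *
to(.5624,-.1067,.1995,.1975); print(status.observe()['moment'])
f=imaging.grab_frame('side'); save('s10.png',cv2.resize(f['color'][120:180,270:350],(800,600),interpolation=cv2.INTER_CUBIC)[:600])"
```

```text
clock: 11.4
position: [0.5623, -0.1071, 0.1869]
tool_rot: [3.141, 0.0, 0.197]
force: [0.9, -3.9, -4.6]
grip_width: 0.0141
pos [ 0.5623 -0.1071  0.1869] rot [3.1411e+00 4.0000e-04 1.9720e-01] F [ 0.9 -3.9 -4.6] t 11.4 w 0.0141
tool offset mm [  0.2  -0.4 -12.6]
rot deg [ 0.03  0.02 -0.02]
[-1.383775   -0.45634238  0.03985841]
```

View pics/s10.png

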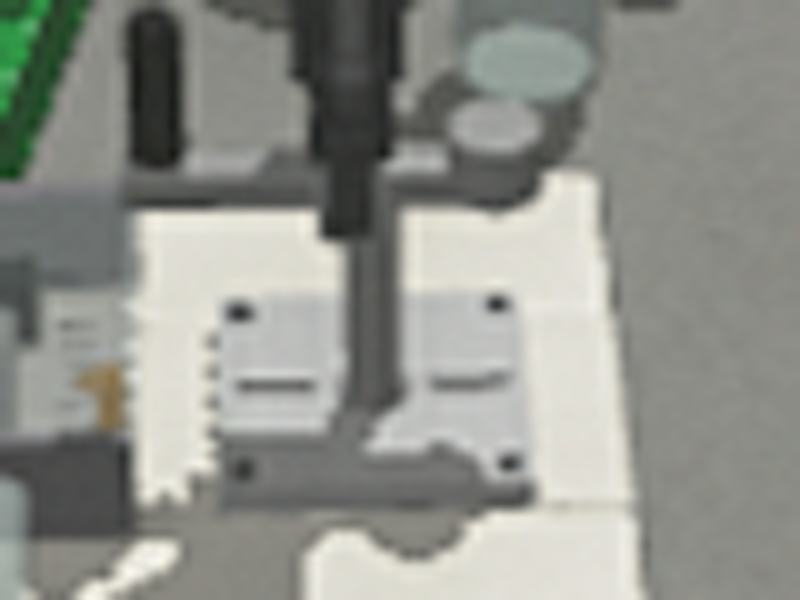

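```bash
python3 -m handwheel '[{"offset":[0,0.8,0],"rot":[0,0,0],"claw":-1},{"offset":[0,0,3],"rot":[0,0,0],"claw":-1},{"offset":[0,0,3],"rot":[0,0,0],"claw":-1},{"offset":[0,0,0],"rot":[0,0,0],"claw":-1}]'
python3 -c "
from h import *
to(.5624,-.1075,.146,.1975); print(status.observe()['moment'])"
```

```text
clock: 11.85
position: [0.5625, -0.1074, 0.181]
tool_rot: [-3.142, 0.0, 0.198]
force: [1.1, -4.2, -5.4]
grip_width: 0.0143
pos [ 0.5625 -0.1074  0.181 ] rot [-3.1416e+00  2.0000e-04  1.9750e-01] F [ 1.1 -4.2 -5.4] t 11.85 w 0.0143
tool offset mm [-0.1  0.1 35. ]
rot deg [-0.    0.01  0.  ]
[-1.21472657 -0.41260277  0.04605271]
```

```bash
python3 -m handwheel '[{"offset":[-0.3,1,0],"rot":[0,0,0],"claw":-1},{"offset":[0,0,0],"rot":[0,0,0],"claw":-1},{"offset":[0,0,0],"rot":[0,0,0],"claw":-1}]'
python3 -c "
from h import *
to(.5624,-.1075,.146,.1975); print(status.observe()['moment'])"
python3 -m handwheel '[{"offset":[0,0,3],"rot":[0,0,0],"claw":-1},{"offset":[0,0,3],"rot":[0,0,0],"claw":-1},{"offset":[0,0,0],"rot":[0,0,0],"claw":-1}]'
python3 -c "
from h import *
to(.5624,-.1075,.146,.1975); print(status.observe()['moment'])"
```

```text
clock: 12.15
position: [0.5624, -0.1081, 0.1813]
tool_rot: [-3.141, 0.0, 0.198]
force: [0.1, 0.4, -2.4]
grip_width: 0.0143
pos [ 0.5624 -0.1081  0.1813] rot [-3.1412e+00  1.0000e-04  1.9780e-01] F [ 0.1  0.4 -2.4] t 12.15 w 0.0143
tool offset mm [ 0.1 -0.5 35.3]
rot deg [-0.02  0.01  0.02]
[-0.16292634 -0.03334984  0.00923947]
clock: 12.45
position: [0.5622, -0.1082, 0.1748]
tool_rot: [-3.141, 0.001, 0.198]
force: [0.3, -0.5, -1.9]
grip_width: 0.0143
pos [ 0.5622 -0.1082  0.1748] rot [-3.1412e+00  6.0000e-04  1.9770e-01] F [ 0.3 -0.5 -1.9] t 12.45 w 0.0143
tool offset mm [ 0.3 -0.7 28.8]
rot deg [-0.02  0.04  0.01]
[ 0.01615397 -0.06313381  0.00202448]
```

```bash
python3 -m handwheel '[{"offset":[0,0.4,3],"rot":[0,0,0],"claw":-1},{"offset":[0,0,4],"rot":[0,0,0],"claw":-1},{"offset":[0,0,4],"rot":[0,0,0],"claw":-1},{"offset":[0,0,4],"rot":[0,0,0],"claw":-1},{"offset":[0,0,2],"rot":[0,0,0],"claw":-1},{"offset":[0,0,0],"rot":[0,0,0],"claw":-1}]'
python3 -c "
from h import *
to(.5624,-.1075,.146,.1975); print(status.observe()['moment'])"
```

```text
clock: 13.05
position: [0.5624, -0.1088, 0.1579]
tool_rot: [-3.141, 0.0, 0.198]
force: [1.0, -0.5, -2.8]
grip_width: 0.0144
pos [ 0.5624 -0.1088  0.1579] rot [-3.1414e+00  5.0000e-04  1.9750e-01] F [ 1.  -0.5 -2.8] t 13.05 w 0.0144
tool offset mm [ 0.3 -1.3 11.9]
rot deg [-0.01  0.03  0.  ]
[ 0.00225196 -0.02010251  0.00177072]
```

Now into the slot, slowly.

```bash
python3 -m handwheel '[{"offset":[0,0,2],"rot":[0,0,0],"claw":-1},{"offset":[0,0,2],"rot":[0,0,0],"claw":-1},{"offset":[0,0,2],"rot":[0,0,0],"claw":-1},{"offset":[0,0,0],"rot":[0,0,0],"claw":-1}]'
python3 -c "
from h import *
to(.5624,-.1075,.146,.1975); print(status.observe()['moment'])"
python3 -m handwheel '[{"offset":[0,0,2],"rot":[0,0,0],"claw":-1},{"offset":[0,0,2],"rot":[0,0,0],"claw":-1},{"offset":[0,0,1],"rot":[0,0,0],"claw":-1},{"offset":[0,0,0],"rot":[0,0,0],"claw":-1}]'
python3 -c "
from h import *
to(.5624,-.1075,.146,.1975); print(status.observe()['moment'])"
```

```text
clock: 13.45
position: [0.5624, -0.1088, 0.152]
tool_rot: [-3.141, 0.0, 0.198]
force: [0.5, -0.1, -2.7]
grip_width: 0.0143
pos [ 0.5624 -0.1088  0.152 ] rot [-3.1414e+00  3.0000e-04  1.9750e-01] F [ 0.5 -0.1 -2.7] t 13.45 w 0.0143
tool offset mm [ 0.2 -1.3  6. ]
rot deg [-0.01  0.02  0.  ]
[-0.00195801 -0.00828316 -0.01216372]
clock: 13.85
position: [0.5624, -0.1088, 0.1471]
tool_rot: [-3.141, 0.0, 0.198]
force: [-0.6, -0.3, -2.0]
grip_width: 0.0141
pos [ 0.5624 -0.1088  0.1471] rot [-3.1415e+00  3.0000e-04  1.9750e-01] F [-0.6 -0.3 -2. ] t 13.85 w 0.0141
tool offset mm [ 0.2 -1.3  1.1]
rot deg [-0.01  0.02  0.  ]
[ 0.04068284 -0.02607584  0.06260615]
```

```bash
python3 -m handwheel '[{"offset":[0,0,1],"rot":[0,0,0],"claw":-1},{"offset":[0,0,1],"rot":[0,0,0],"claw":-1},{"offset":[0,0,0],"rot":[0,0,0],"claw":-1}]'
python3 -c "
from h import *
to(.5624,-.1075,.146,.1975)"
```

```text
clock: 14.15
position: [0.5629, -0.1088, 0.1457]
tool_rot: [3.141, -0.001, 0.198]
force: [-1.0, -0.0, 5.2]
grip_width: 0.0142
pos [ 0.5629 -0.1088  0.1457] rot [ 3.1413e+00 -7.0000e-04  1.9760e-01] F [-1.  -0.   5.2] t 14.15 w 0.0142
tool offset mm [-0.2 -1.4 -0.3]
rot deg [ 0.02 -0.04  0.  ]
```

The blade bottomed at the expected height. Releasing, then lifting off.

```bash
python3 -m handwheel '[{"offset":[0,0,0],"rot":[0,0,0],"claw":1},{"offset":[0,0,0],"rot":[0,0,0],"claw":1},{"offset":[0,0,0],"rot":[0,0,0],"claw":1},{"offset":[0,0,0],"rot":[0,0,0],"claw":1},{"offset":[0,0,0],"rot":[0,0,0],"claw":1},{"offset":[0,0,-10],"rot":[0,0,0],"claw":1},{"offset":[0,0,-30],"rot":[0,0,0],"claw":1},{"offset":[0,0,-40],"rot":[0,0,0],"claw":1},{"offset":[0,0,-40],"rot":[0,0,0],"claw":1},{"offset":[0,0,0],"rot":[0,0,0],"claw":1},{"offset":[0,0,0],"rot":[0,0,0],"claw":1}]'
cat > look.py <<'E'
from h import *
import sys
n=sys.argv[1]
np.set_printoptions(precision=4,suppress=True)
to(.5624,-.1075,.146,.1975)
f=imaging.grab_frame('side'); save(n+'.png',cv2.resize(f['color'][100:190,245:365],(800,600),interpolation=cv2.INTER_CUBIC))
v,u=np.mgrid[0:400,0:640]; d=f['range_z']
P=(np.stack([(u-f['cx'])/f['fx']*d,(v-f['cy'])/f['fy']*d,d,np.ones_like(d)],-1)@np.linalg.inv(f['camera_from_world']).T)[...,:3]
g=(f['color'].astype(int).sum(-1)<150)&(np.hypot(P[...,0]-.558,P[...,1]+.107)<.1)&(P[...,2]>.15)&(P[...,2]<.205)
G=P[g]; print('grip',len(G),np.median(G,0),G[:,:2].mean(0),G[:,2].min(),G[:,2].max())
a=(np.hypot(P[...,0]-.558,P[...,1]+.107)<.1)&(abs(P[...,2]-.149)<.004)&~g
print('arm',a.sum(),np.median(P[a],0),P[a].min(0),P[a].max(0))
c=(np.hypot(P[...,0]-.558,P[...,1]+.107)<.1)&(abs(P[...,2]-.161)<.003)&(f['color'].astype(int).sum(-1)>300)
print('cw',c.sum(),P[c].mean(0) if c.any() else '')
g=imaging.grab_frame('top'); save(n+'t.png',cv2.resize(g['color'][120:240,320:440],(600,600)))
E
python3 look.py s11
```

```text
clock: 15.25
position: [0.5628, -0.1089, 0.2667]
tool_rot: [3.141, -0.002, 0.197]
force: [-1.0, -0.1, -1.2]
grip_width: 0.0854
pos [ 0.5628 -0.1089  0.2667] rot [ 3.1407 -0.0019  0.1974] F [-1.  -0.1 -1.2] t 15.25 w 0.0854
tool offset mm [ -0.3  -1.5 120.7]
rot deg [ 0.05 -0.11 -0.  ]
grip 62 [ 0.6164 -0.0916  0.1787] [ 0.6167 -0.0915] 0.15538980024290894 0.20220337282101797
arm 125 [ 0.5688 -0.1043  0.1489] [ 0.5026 -0.1219  0.145 ] [ 0.6285 -0.0851  0.1529]
cw 32 [ 0.5197 -0.1153  0.1599]
```

View pics/s11.png

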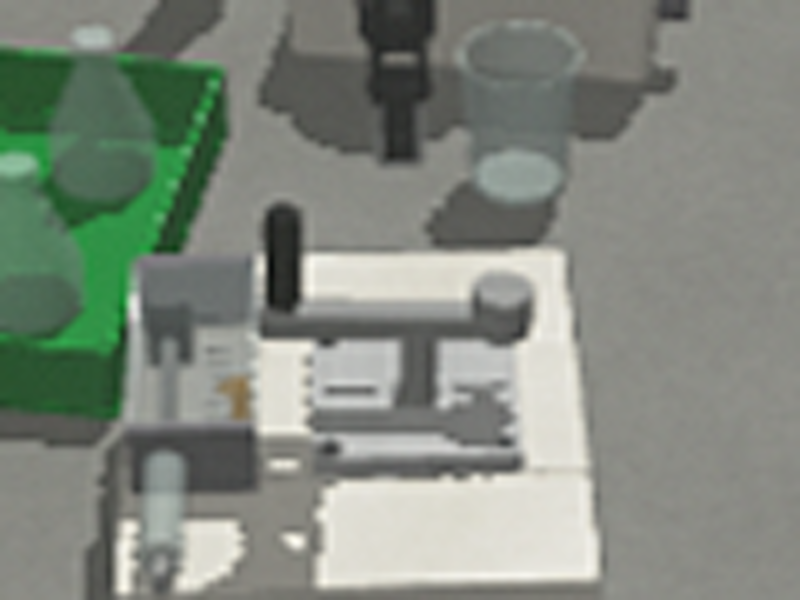

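View pics/s11t.png

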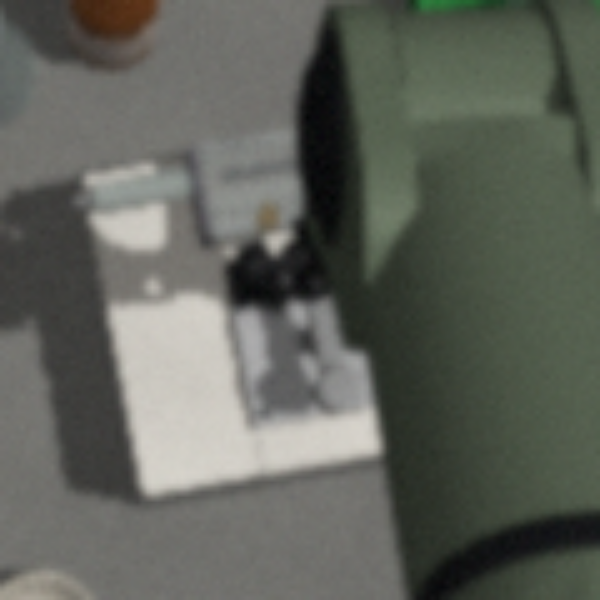

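The key is seated: arm top at z≈0.149 m (expected 0.149) and the arm lies along the slot lines. The grip is at side (287,138). Next I'll move over the grip and descend.

```bash
python3 -m handwheel '[{"offset":[20,0,0],"rot":[0,0,0],"claw":1},{"offset":[30,0,0],"rot":[0,0,0],"claw":1},{"offset":[9,-1,0],"rot":[0,0,0],"claw":1},{"offset":[0,0,20],"rot":[0,0,0],"claw":1},{"offset":[0,0,30],"rot":[0,0,0],"claw":1},{"offset":[0,0,25],"rot":[0,0,0],"claw":1},{"offset":[0,0,10],"rot":[0,0,0],"claw":1},{"offset":[0,0,0],"rot":[0,0,0],"claw":1},{"offset":[0,0,0],"rot":[0,0,0],"claw":1}]' 30
python3 -c "
from h import *
to(.6205,-.096,.180,.1975)
f=imaging.grab_frame('side'); save('s12.png',cv2.resize(f['color'][100:190,245:365],(800,600),interpolation=cv2.INTER_CUBIC))"
```

```text
clock: 16.25
position: [0.6205, -0.0962, 0.1811]
tool_rot: [3.142, -0.001, 0.198]
force: [-0.6, 0.0, 1.0]
grip_width: 0.0856
pos [ 0.6205 -0.0962  0.1811] rot [ 3.1415e+00 -6.0000e-04  1.9760e-01] F [-0.6  0.   1. ] t 16.25 w 0.0856
tool offset mm [ 0.1 -0.2  1.1]
rot deg [ 0.01 -0.03  0.  ]
```

View pics/s12.png

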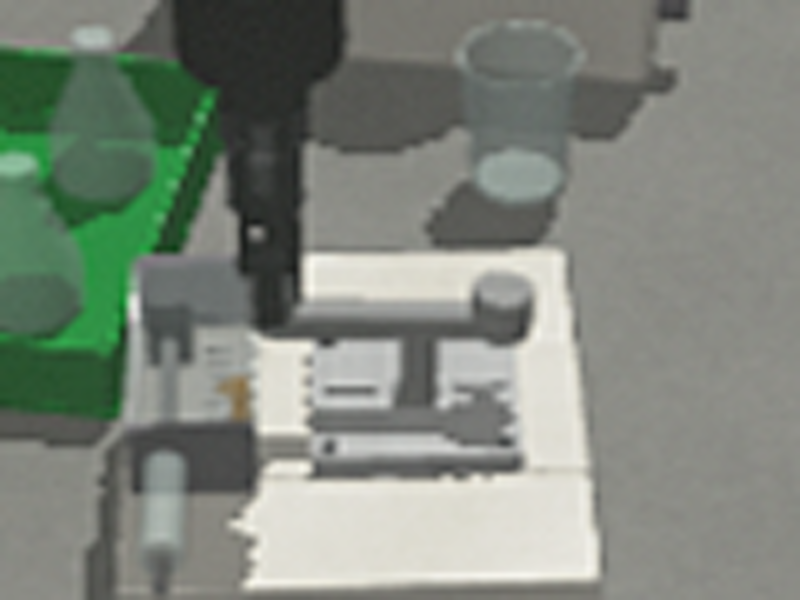

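```bash
python3 -m handwheel '[{"offset":[0,0,0],"rot":[0,0,0],"claw":-1},{"offset":[0,0,0],"rot":[0,0,0],"claw":-1},{"offset":[0,0,0],"rot":[0,0,0],"claw":-1},{"offset":[0,0,0],"rot":[0,0,0],"claw":-1},{"offset":[0,0,0],"rot":[0,0,0],"claw":-1},{"offset":[0,0,0],"rot":[0,0,0],"claw":-1},{"offset":[0,0,0],"rot":[0,0,0],"claw":-1}]' 25
python3 -c "
from h import *
to(.6205,-.096,.180,.1975)
for p in ['pusher_pointer','marker_tip','pusher','marker']:
  for c in ['side']:
    f=imaging.grab_frame(c)
    for r in imaging.mark_of(p,c)[:2]: print(p,r['uv'],r['conf'])
k=np.arange(0,181,10)*np.pi/180; x=65*np.cos(k);y=65*np.sin(k)
print(np.round(np.diff(x),1),np.round(np.diff(y),1))"
```

```text
clock: 17.0
position: [0.6203, -0.0962, 0.1804]
tool_rot: [3.142, -0.0, 0.198]
force: [0.6, 0.1, 1.1]
grip_width: 0.0172
pos [ 0.6203 -0.0962  0.1804] rot [ 3.1416e+00 -2.0000e-04  1.9760e-01] F [0.6 0.1 1.1] t 17.0 w 0.0172
tool offset mm [ 0.2 -0.2  0.4]
rot deg [ 0.   -0.01  0.  ]Traceback (most recent call last):
  File "<string>", line 7, in <module>
    for r in imaging.mark_of(p,c)[:2]: print(p,r['uv'],r['conf'])
             ~~~~~~~~~~~~~~~^^^^^
ValueError: it knows: amber_bottle_center, beaker_center, conical_flask_center, crank_key, dispenser, evaporating_dish_center, grip_center, guard_hole, key_shank_top, knob_slot, marker_tip, pusher_pointer, rack,
```

```bash
python3 -c "
from h import *
np.set_printoptions(precision=4,suppress=True)
f=imaging.grab_frame('top'); ey=np.array([-np.sin(.195),np.cos(.195)])
for z in(.09,.11,.12):
  a=ray_z(f,320+343/5,120+155/5,z);b=ray_z(f,320+268/5,120+215/5,z); print(z,a,b,(b-a)[:2]@ey)
f=imaging.grab_frame('side')
for p in ['pusher_pointer','marker_tip']:
    for r in imaging.mark_of(p,'side')[:2]: print(p,r['uv'],r['conf'])
for z in(.09,.11,.12):
  a=ray_z(f,230+200/5,110+190/5,z);b=ray_z(f,230+253/5,110+247/5,z); print(z,a,b,(b-a)[:2]@ey)
k=np.arange(0,181,10)*np.pi/180; x=65*np.cos(k);y=65*np.sin(k)
print(np.round(np.diff(x),1),np.round(np.diff(y),1))"
```

```text
0.09 [ 0.6844 -0.1292  0.09  ] [ 0.6424 -0.0792  0.09  ] 0.05716372813020199
0.11 [ 0.6789 -0.1264  0.11  ] [ 0.6376 -0.0772  0.11  ] 0.05627810050557442
0.12 [ 0.6762 -0.1249  0.12  ] [ 0.6352 -0.0761  0.12  ] 0.05583528669326062
0.09 [ 0.691  -0.1574  0.09  ] [ 0.6435 -0.1024  0.09  ] 0.06320441442814576
0.11 [ 0.6836 -0.1309  0.11  ] [ 0.6372 -0.0771  0.11  ] 0.06186463005848839
0.12 [ 0.6799 -0.1177  0.12  ] [ 0.634  -0.0644  0.12  ] 0.061194737873659526
[ -1.   -2.9  -4.8  -6.5  -8.   -9.3 -10.3 -10.9 -11.3 -11.3 -10.9 -10.3
  -9.3  -8.   -6.5  -4.8  -2.9  -1. ] [ 11.3  10.9  10.3   9.3   8.    6.5   4.8   2.9   1.   -1.   -2.9  -4.8
  -6.5  -8.   -9.3 -10.3 -10.9 -11.3]
```

Roughly 57–61 mm of travel is needed, about 1.45 turns. First quarter turn, watching forces:

```bash
python3 -m handwheel '[{"offset":[-1,11.3,0],"rot":[0,0,0],"claw":-1},{"offset":[-2.9,10.9,0],"rot":[0,0,0],"claw":-1},{"offset":[-4.8,10.3,0],"rot":[0,0,0],"claw":-1},{"offset":[-6.5,9.3,0],"rot":[0,0,0],"claw":-1}]'
python3 -m handwheel '[{"offset":[-8,8,0],"rot":[0,0,0],"claw":-1},{"offset":[-9.3,6.5,0],"rot":[0,0,0],"claw":-1},{"offset":[-10.3,4.8,0],"rot":[0,0,0],"claw":-1},{"offset":[-10.9,2.9,0],"rot":[0,0,0],"claw":-1},{"offset":[-11.3,1,0],"rot":[0,0,0],"claw":-1},{"offset":[0,0,0],"rot":[0,0,0],"claw":-1},{"offset":[0,0,0],"rot":[0,0,0],"claw":-1}]'
python3 look.py s13
```

```text
clock: 17.85
position: [0.6136, -0.1417, 0.1803]
tool_rot: [3.141, -0.001, 0.197]
force: [3.8, 1.1, -0.5]
grip_width: 0.0175
clock: 18.55
position: [0.569, -0.1729, 0.1805]
tool_rot: [3.141, 0.0, 0.197]
force: [0.8, -2.0, -3.6]
grip_width: 0.0177
pos [ 0.569  -0.1729  0.1805] rot [3.1414 0.0003 0.1974] F [ 0.8 -2.  -3.6] t 18.55 w 0.0177
tool offset mm [  6.4 -65.4  34.5]
rot deg [ 0.01  0.02 -0.  ]
grip 22 [ 0.5674 -0.1509  0.1829] [ 0.5671 -0.1511] 0.17082068894307634 0.19494676660598353
arm 82 [ 0.5566 -0.1225  0.1497] [ 0.5323 -0.1755  0.145 ] [ 0.5708 -0.0541  0.1527]
cw 32 [ 0.5434 -0.069   0.1612]
```

View pics/s13.png

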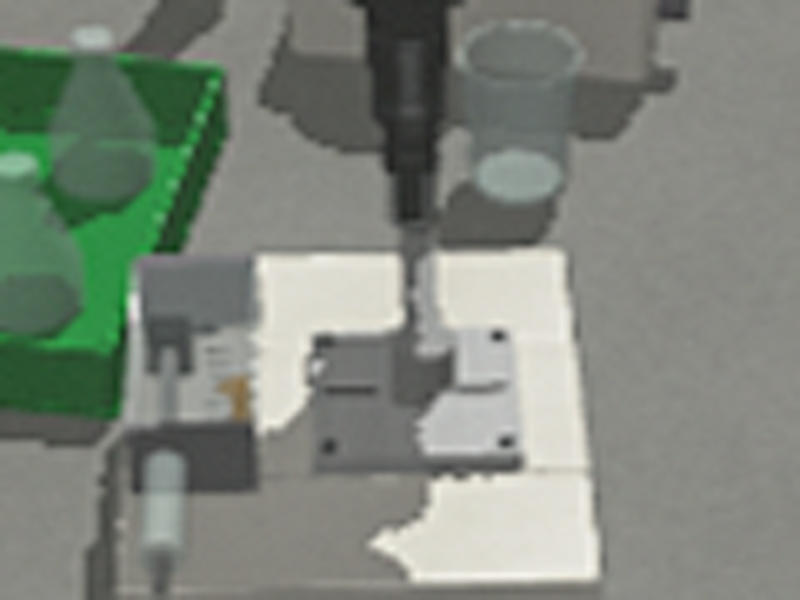

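```bash
python3 -c "
from h import *
f=imaging.grab_frame('side')
def c(p): u,v=proj(f,p); return round((u-245)*800/120),round((v-100)*800/120)
print('cw',c([.55,-.0715,.161]),'axis',c([.558,-.1088,.149]),'grip',c([.569,-.173,.18]))
a=cv2.imread('pics/s11.png')[230:420,120:300]; b=cv2.imread('pics/s13.png')[230:420,120:300]
cv2.imwrite('pics/cmp.png',cv2.resize(np.hstack([a,b]),(720,380)))
save('s14.png',cv2.resize(f['color'][125:165,285:325],(600,600),interpolation=cv2.INTER_NEAREST))
"
```

```text
cw (416, 333) axis (413, 305) grip (412, 172)
```

View pics/cmp.png

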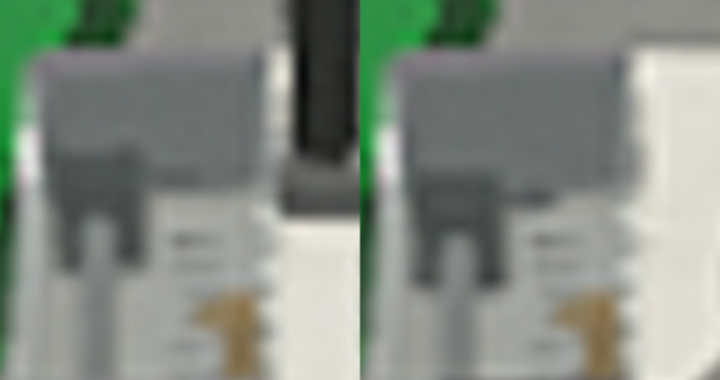

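View pics/s14.png

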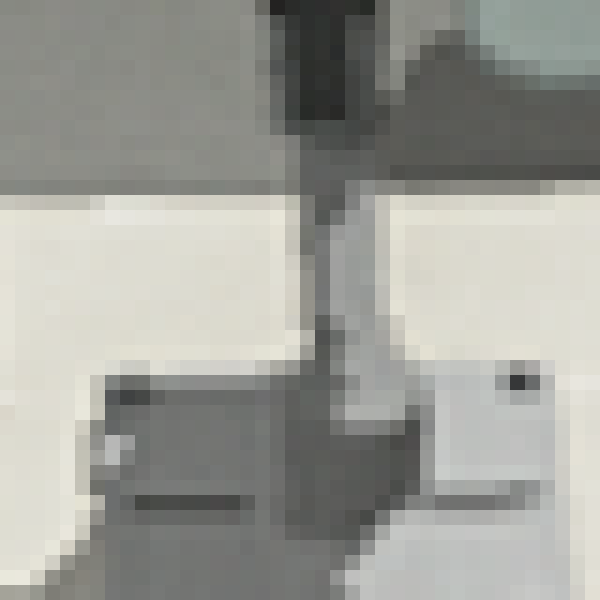

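The pusher moved with the knob and the pointer bar now shows, with forces of only a few newtons. Continuing round.

```bash
python3 -m handwheel '[{"offset":[-11.3,-1,0],"rot":[0,0,0],"claw":-1},{"offset":[-10.9,-2.9,0],"rot":[0,0,0],"claw":-1},{"offset":[-10.3,-4.8,0],"rot":[0,0,0],"claw":-1},{"offset":[-9.3,-6.5,0],"rot":[0,0,0],"claw":-1},{"offset":[-8,-8,0],"rot":[0,0,0],"claw":-1},{"offset":[-6.5,-9.3,0],"rot":[0,0,0],"claw":-1},{"offset":[-4.8,-10.3,0],"rot":[0,0,0],"claw":-1},{"offset":[-2.9,-10.9,0],"rot":[0,0,0],"claw":-1},{"offset":[-1,-11.3,0],"rot":[0,0,0],"claw":-1},{"offset":[0,0,0],"rot":[0,0,0],"claw":-1},{"offset":[0,0,0],"rot":[0,0,0],"claw":-1}]'
python3 -c "
from h import *
to(.569,-.1729,.180,.1975)"
```

```text
clock: 19.8
position: [0.4928, -0.1209, 0.1808]
tool_rot: [3.141, -0.001, 0.199]
force: [3.4, -0.1, -6.0]
grip_width: 0.017
pos [ 0.4928 -0.1209  0.1808] rot [ 3.1414e+00 -9.0000e-04  1.9850e-01] F [ 3.4 -0.1 -6. ] t 19.8 w 0.017
tool offset mm [64.5 66.   0.8]
rot deg [ 0.01 -0.05  0.06]
```

```bash
python3 -m handwheel '[{"offset":[1,-11.3,0.5],"rot":[0,0,0],"claw":-1},{"offset":[2.9,-10.9,0],"rot":[0,0,0],"claw":-1},{"offset":[4.8,-10.3,0],"rot":[0,0,0],"claw":-1},{"offset":[6.5,-9.3,0],"rot":[0,0,0],"claw":-1},{"offset":[8,-8,0],"rot":[0,0,0],"claw":-1},{"offset":[9.3,-6.5,0],"rot":[0,0,0],"claw":-1},{"offset":[10.3,-4.8,0],"rot":[0,0,0],"claw":-1},{"offset":[10.9,-2.9,0],"rot":[0,0,0],"claw":-1},{"offset":[11.3,-1,0],"rot":[0,0,0],"claw":-1},{"offset":[0,0,0],"rot":[0,0,0],"claw":-1},{"offset":[0,0,0],"rot":[0,0,0],"claw":-1}]'
python3 look.py s15
python3 -c "
import cv2
b=cv2.imread('pics/s15.png')[230:420,120:300]
cv2.imwrite('pics/c15.png',cv2.resize(b,(540,570)))"
```

```text
clock: 20.9
position: [0.5437, -0.0449, 0.1798]
tool_rot: [3.142, 0.0, 0.198]
force: [0.8, -4.1, 1.2]
grip_width: 0.0176
pos [ 0.5437 -0.0449  0.1798] rot [3.1415 0.0004 0.1979] F [ 0.8 -4.1  1.2] t 20.9 w 0.0176
tool offset mm [ 6.  65.1 33.8]
rot deg [0.   0.02 0.03]
grip 7 [ 0.5456 -0.0236  0.1742] [ 0.5446 -0.0235] 0.16814062194261303 0.18961672682175668
arm 15 [ 0.538  -0.0363  0.149 ] [ 0.5332 -0.0423  0.1462] [ 0.5462 -0.0283  0.1529]
cw 1 [ 0.5327 -0.0338  0.1606]
```

View pics/s15.png

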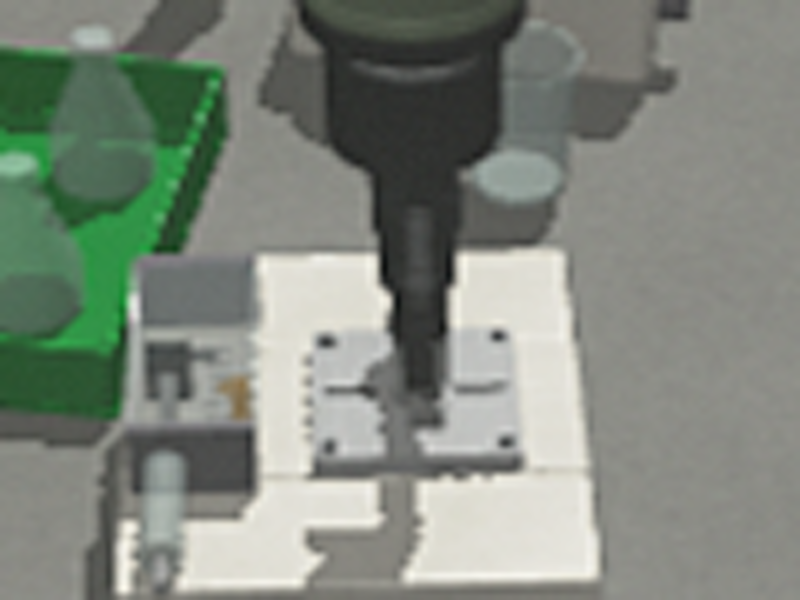

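```bash
python3 -c "
from h import *
f=imaging.grab_frame('side'); save('m1.png',cv2.resize(f['color'][142:172,260:290],(600,600),interpolation=cv2.INTER_CUBIC))
g=imaging.grab_frame('top'); save('m1t.png',cv2.resize(g['color'][140:180,350:410],(750,500),interpolation=cv2.INTER_CUBIC))
for c in('side','top'):
  for p in ['pusher_pointer','marker_tip']:
    for r in imaging.mark_of(p,c)[:2]: print(c,p,r['uv'],r['conf'])
"
```

```text
top marker_tip [275.1, 212.6] 0.68
```

View pics/m1.png

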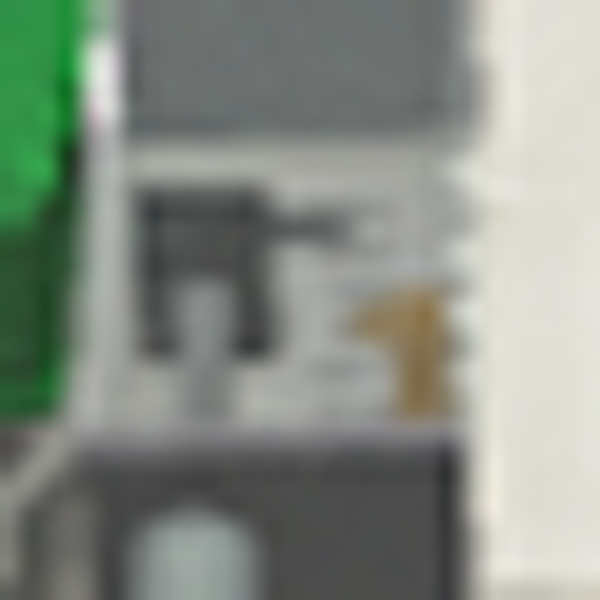

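View pics/m1t.png

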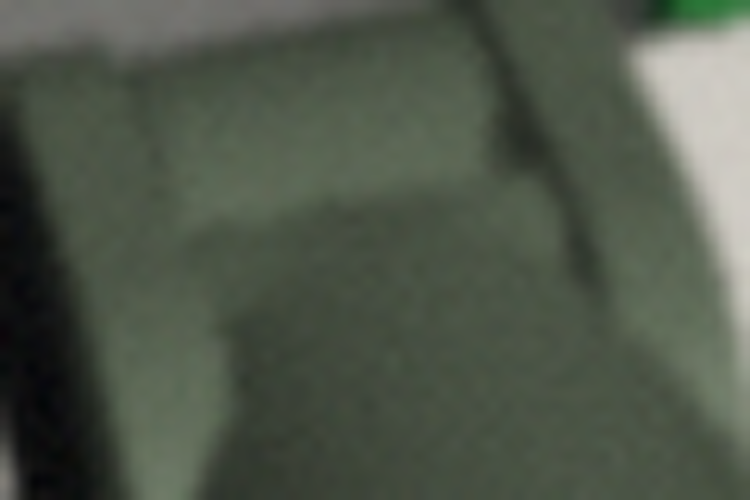

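```bash
python3 -c "
from h import *
f=imaging.grab_frame('side'); ey=np.array([-np.sin(.195),np.cos(.195)])
for z in(.09,.1,.11):
  a=ray_z(f,260+350/20-.5+.5,142+228/20,z);b=ray_z(f,260+358/20,142+322/20,z); print(z,a,b,(b-a)[:2]@ey)
print(w(f,276,153),w(f,279,158))
k=np.arange(270,541,10)*np.pi/180; x=65*np.cos(k);y=65*np.sin(k)
print(np.round(np.diff(x),1),np.round(np.diff(y),1))"
```

```text
0.09 [ 0.6601685  -0.13218632  0.09      ] [ 0.65356949 -0.10772608  0.09      ] 0.02527532968636835
0.1 [ 0.65681684 -0.11922102  0.1       ] [ 0.65028777 -0.09502003  0.1       ] 0.02500744102733943
0.11 [ 0.65346518 -0.10625571  0.11      ] [ 0.64700606 -0.08231397  0.11      ] 0.024739552368310255
[ 0.65243094 -0.08388142  0.12826808] [ 0.637523   -0.05923     0.12897354]
[ 11.3  10.9  10.3   9.3   8.    6.5   4.8   2.9   1.   -1.   -2.9  -4.8
  -6.5  -8.   -9.3 -10.3 -10.9 -11.3 -11.3 -10.9 -10.3  -9.3  -8.   -6.5
  -4.8  -2.9  -1. ] [  1.    2.9   4.8   6.5   8.    9.3  10.3  10.9  11.3  11.3  10.9  10.3
   9.3   8.    6.5   4.8   2.9   1.   -1.   -2.9  -4.8  -6.5  -8.   -9.3
 -10.3 -10.9 -11.3]
```

About 25 mm (≈225°) remain by this picture. Winding 180° more, then measuring again.

```bash
python3 -m handwheel '[{"offset":[11.3,1,0],"rot":[0,0,0],"claw":-1},{"offset":[10.9,2.9,0],"rot":[0,0,0],"claw":-1},{"offset":[10.3,4.8,0],"rot":[0,0,0],"claw":-1},{"offset":[9.3,6.5,0],"rot":[0,0,0],"claw":-1},{"offset":[8,8,0],"rot":[0,0,0],"claw":-1},{"offset":[6.5,9.3,0],"rot":[0,0,0],"claw":-1},{"offset":[4.8,10.3,0],"rot":[0,0,0],"claw":-1},{"offset":[2.9,10.9,0],"rot":[0,0,0],"claw":-1},{"offset":[1,11.3,0],"rot":[0,0,0],"claw":-1},{"offset":[0,0,0],"rot":[0,0,0],"claw":-1}]'
python3 -m handwheel '[{"offset":[-1,11.3,0],"rot":[0,0,0],"claw":-1},{"offset":[-2.9,10.9,0],"rot":[0,0,0],"claw":-1},{"offset":[-4.8,10.3,0],"rot":[0,0,0],"claw":-1},{"offset":[-6.5,9.3,0],"rot":[0,0,0],"claw":-1},{"offset":[-8,8,0],"rot":[0,0,0],"claw":-1},{"offset":[-9.3,6.5,0],"rot":[0,0,0],"claw":-1},{"offset":[-10.3,4.8,0],"rot":[0,0,0],"claw":-1},{"offset":[-10.9,2.9,0],"rot":[0,0,0],"claw":-1},{"offset":[-11.3,1,0],"rot":[0,0,0],"claw":-1},{"offset":[0,0,0],"rot":[0,0,0],"claw":-1},{"offset":[0,0,0],"rot":[0,0,0],"claw":-1}]'
cat > m.py <<'E'
from h import *
import sys
to(.569,-.1729,.18,.1975)
fs=[imaging.grab_frame('side') for _ in range(3)]
im=np.mean([f['color'].astype(float) for f in fs],0).astype(np.uint8)
save(sys.argv[1]+'.png',cv2.resize(im[142:172,260:290],(600,600),interpolation=cv2.INTER_CUBIC))
E
python3 m.py m2
```

```text
clock: 22.35
position: [0.6217, -0.0977, 0.1801]
tool_rot: [3.141, -0.002, 0.196]
force: [-0.6, 0.7, 1.1]
grip_width: 0.0171
clock: 23.45
position: [0.5688, -0.1728, 0.1798]
tool_rot: [3.142, 0.001, 0.197]
force: [1.1, -1.5, -3.8]
grip_width: 0.0172
pos [ 0.5688 -0.1728  0.1798] rot [3.1416e+00 6.0000e-04 1.9750e-01] F [ 1.1 -1.5 -3.8] t 23.45 w 0.0172
tool offset mm [ 0.2  0.1 -0.2]
rot deg [ 0.    0.04 -0.  ]
```

View pics/m2.png

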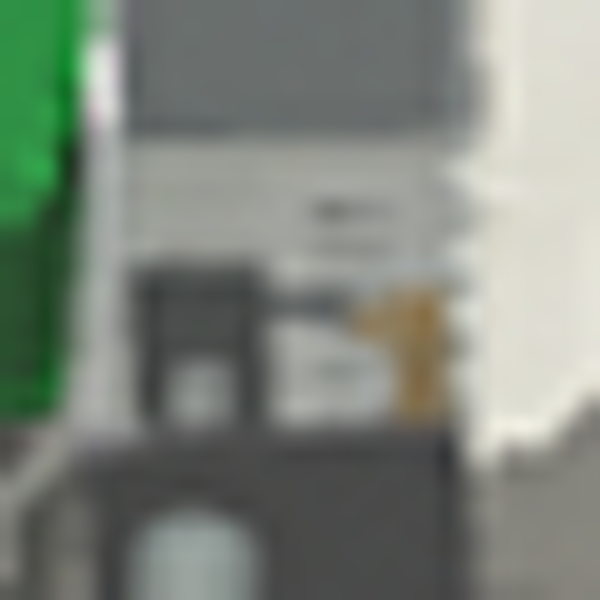

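```bash
cat > bar.py <<'E'
from h import *
fs=[imaging.grab_frame('side') for _ in range(4)]
im=np.mean([f['color'].astype(float) for f in fs],0); f=fs[0]
g=im.sum(-1)/3; br=im[...,0]-im[...,2]
for u in range(273,284):
    col=g[152:164,u].round().astype(int); b=br[152:164,u]; bb=np.clip(b-15,0,None)
    print(u,col, b.round().astype(int))
a=ray_z(f,277,157,.105); ex=np.array([np.cos(.195),np.sin(.195),0]);print(proj(f,a),proj(f,a+.02*ex),proj(f,a+.01*np.array([-np.sin(.195),np.cos(.195),0])))
E
python3 bar.py
```

```text
273 [161 161 155 139 105  88 118 115 107 108 112  89] [ 3  3  4  1  0 -2  2  1  1  1  0  0]
274 [161 162 164 170 131 104 157 161 155 156 161 110] [ 3  2  3  3  0 -3  2  4  3  3  3  1]
275 [146 156 155 164 127 100 152 168 156 164 165 109] [ 3  3  3  3  0 -3  2  3  2  2  3  1]
276 [124 148 143 158 121  97 142 163 143 157 153 101] [ 1  2  2  4 -2 -5  0  2  1  2  1  0]
277 [132 152 144 159 131 111 125 157 146 157 154 101] [ 1  3  3  2 -3 12 17  4 -1  1  2  0]
278 [142 156 143 158 146 129 122 151 155 165 148  97] [ 1  2  2  0  1 31 43 12 -1  0 -1 -1]
279 [151 157 151 161 139 123 120 131 144 149 126  90] [ 2  2  2 -1 16 42 46 28 14 14 14  3]
280 [160 160 161 163 139 118 113 109 107 108 104  86] [ 3  2  2 -2 28 55 54 49 48 50 42 12]
281 [158 157 157 160 134 113 109 105 104 106 106  87] [ 4  3  3 -1 30 57 56 49 47 49 40 10]
282 [158 156 180 168 143 164 141 123 146 137 119  94] [ 2  1  2  0 13 20 23 24 22 24 20  6]
283 [177 178 208 194 182 211 191 175 198 188 173 165] [6 6 7 5 3 4 4 5 8 8 7 8]
(np.float64(277.0), np.float64(156.99999999999994)) (np.float64(270.7070185996374), np.float64(157.1512764520605)) (np.float64(276.94189632516935), np.float64(158.91614849933228))
```

```bash
python3 -c "
import cv2,numpy as np
t=cv2.imread('pics/top0.png'); 
cv2.imwrite('pics/tz.png',cv2.resize(t[145:170,365:400],(770,550),interpolation=cv2.INTER_CUBIC))
g=t.astype(int); 
print('br'); print((g[...,2]-g[...,0])[158:168,368:380])
print(g.sum(-1)[150:166,383:397]//3)
"
python3 -c "
from h import *
g=imaging.grab_frame('top'); save('t20.png',g['color'])"
```

```text
br
[[ 2  2  2  2  0  4  3  2  0  0  1  1]
 [ 2  1  1  1  2  6  3  1 -1  1  2 -2]
 [-1  3  0  4 10 14  9  3  0  0  1  0]
 [ 2  1  2  6 16 26 20 10  2  1  0  2]
 [-1  1  3 13 24 36 31 20  5  1 -1  0]
 [ 2  0  4 17 29 40 34 20  5 -1 -1 -1]
 [ 0 -1  4 17 27 34 29 19  4  0  1  0]
 [ 0  0  4 11 20 22 20 13  6  7  5  6]
 [ 1  1  4 10 16 14 15 12  7  9  9  9]
 [ 5  4 10  9  9 12 11 10  9 11  9 11]]
[[107 103  89  74  54  51  59  82 108 122 124 126 115  95]
 [100  99  90  71  54  50  56  73 106 121 127 127 120 101]
 [102 101  94  70  57  49  57  80 104 120 127 125 120 105]
 [109 116 105  83  61  55  66  89 113 126 126 126 121 111]
 [123 124 118  97  78  72  79 102 118 128 131 124 125 113]
 [129 127 124 114 101  97  94 106 125 129 130 128 125 117]
 [133 132 130 122 118 112 106 108 122 131 131 128 125 119]
 [128 128 129 127 122 121 118 110 124 130 131 131 125 121]
 [127 124 128 126 123 124 121 116 127 129 132 130 128 122]
 [128 127 126 127 126 127 124 123 126 132 133 131 128 125]
 [132 125 130 133 130 129 131 126 131 133 133 130 127 125]
 [134 129 130 135 131 130 128 123 127 127 128 123 123 121]
 [133 130 128 131 129 126 125 120 117 122 127 132 133 134]
 [125 127 129 133 134 136 133 134 134 135 148 158 161 166]
 [132 135 142 151 157 162 160 164 163 165 167 174 181 182]
 [160 164 168 174 176 179 180 182 180 176 171 180 183 189]]
```

View pics/tz.png

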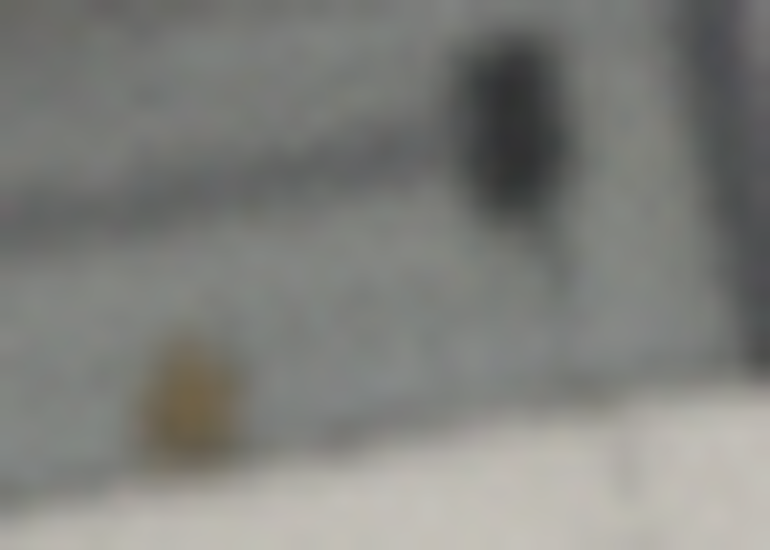

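View pics/t20.png

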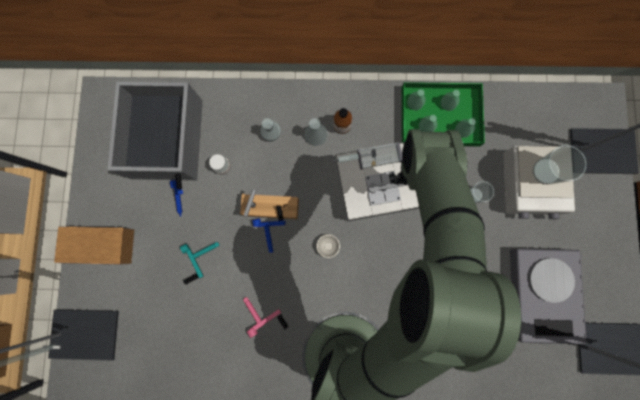

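```bash
python3 -c "
from h import *
ey=np.array([-np.sin(.195),np.cos(.195)])
fs=[imaging.grab_frame('top') for _ in range(4)]; f=fs[0]
for z in(.1,.11):
  a=ray_z(f,389.7,156.5,z);b=ray_z(f,373.1,160.7,z); print('top0 travel',z,(b-a)[:2]@ey)
im=np.mean([q['color'].astype(float) for q in fs],0)
save('tz2.png',cv2.resize(im.astype(np.uint8)[140:170,360:400],(800,600),interpolation=cv2.INTER_CUBIC))
print((im.sum(-1)/3)[148:168,366:380].astype(int)); print((im[...,0]-im[...,2])[158:168,366:380].astype(int))
"
```

```text
top0 travel 0.1 0.05677346136069018
top0 travel 0.11 0.056330237319510576
[[122 121 121 127 127 121 118 116 115 121 127 130 130 130]
 [123 123 124 127 123 111  95  89  91 103 122 127 131 130]
 [127 126 127 127 120  96  76  67  72  93 121 131 133 134]
 [128 128 130 129 117  89  65  58  62  90 117 132 136 135]
 [125 126 129 127 117  90  65  57  62  85 116 131 136 135]
 [117 116 120 118 112  91  68  56  57  79 111 131 134 134]
 [109 108 112 109 105  91  68  56  58  76 107 127 134 136]
 [109 111 113 113 109  95  70  58  59  80 110 130 137 139]
 [119 121 126 126 125 108  83  68  71  90 119 136 139 140]
 [131 133 137 137 135 125 106  92  91 104 128 139 141 142]
 [138 140 139 141 140 136 129 120 109 112 129 138 140 139]
 [140 141 141 140 141 139 135 127 120 117 130 138 134 137]
 [141 141 141 138 139 135 125 121 121 121 131 135 133 137]
 [138 138 138 135 134 130 116 111 112 116 130 136 136 139]
 [133 135 136 135 133 121 108 102 105 112 127 138 141 142]
 [136 136 139 140 131 116 103 101 103 115 129 138 139 138]
 [141 140 142 141 133 115 101  98 101 112 126 135 134 132]
 [141 140 139 135 127 111  97  95 102 115 127 137 145 146]
 [131 127 124 122 114 104 101 115 130 143 154 165 173 177]
 [115 113 112 110 108 105 113 137 161 175 182 188 194 194]]
[[ 1  0  1  1  1  1  1  2  0  0  0  0  2  0]
 [ 1  0  1  0  0  2  5  7  3  2  0  0  1  0]
 [ 0  0  0  0  1  4  8 16 10  4  1  1  0  0]
 [ 1  0  0  1  2  6 16 26 21 10  3  0  0 -1]
 [ 1  0  0  0  3 13 27 37 34 18  6  0  0 -2]
 [ 0  0  0  1  5 17 33 39 36 22  6  0 -1  0]
 [ 0  0  0  0  4 15 29 34 31 17  6  1  1  2]
 [ 0 -1 -1  0  1 11 20 24 22 15  7  4  5  6]
 [ 0  0  0  1  3  9 13 14 13 10  9  9  8  9]
 [ 2  2  2  3  4  6  9 10 11 10 10 10 11 10]]
```

View pics/tz2.png

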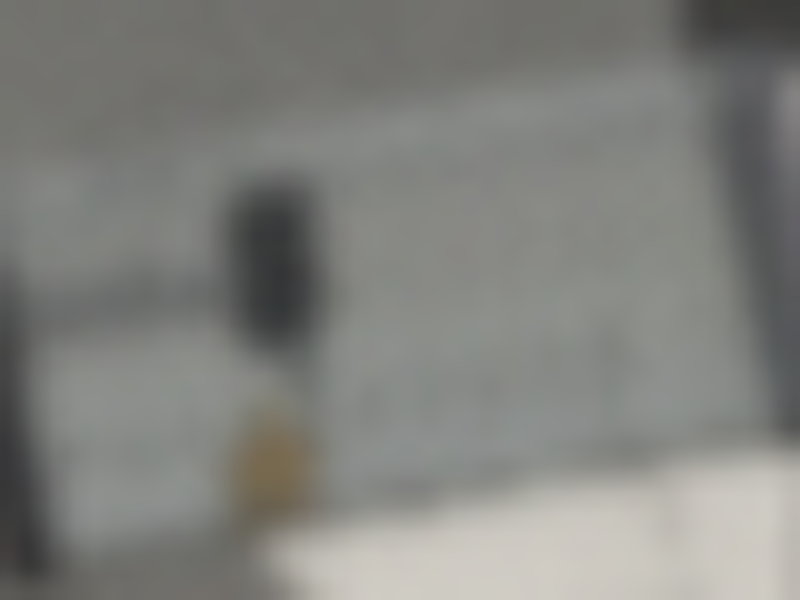

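Side gives about 5.3 mm remaining and top about 6.4 mm. Winding 54° (6 mm) more.

```bash
python3 -m handwheel '[{"offset":[-10.2,-0.8,0],"rot":[0,0,0],"claw":-1},{"offset":[-9.9,-2.4,0],"rot":[0,0,0],"claw":-1},{"offset":[-9.4,-3.9,0],"rot":[0,0,0],"claw":-1},{"offset":[-8.7,-5.3,0],"rot":[0,0,0],"claw":-1},{"offset":[-7.8,-6.6,0],"rot":[0,0,0],"claw":-1},{"offset":[-6.6,-7.8,0],"rot":[0,0,0],"claw":-1},{"offset":[0,0,0],"rot":[0,0,0],"claw":-1},{"offset":[0,0,0],"rot":[0,0,0],"claw":-1}]'
python3 m.py m3; python3 bar.py
python3 -c "
from h import *
fs=[imaging.grab_frame('top') for _ in range(4)]
im=np.mean([q['color'].astype(float) for q in fs],0)
save('tz3.png',cv2.resize(im.astype(np.uint8)[140:170,360:400],(800,600),interpolation=cv2.INTER_CUBIC))
print((im.sum(-1)/3)[154:166,366:380].astype(int)); print((im[...,0]-im[...,2])[158:168,366:380].astype(int))
"
```

```text
clock: 24.85
position: [0.5123, -0.1568, 0.1802]
tool_rot: [3.141, -0.0, 0.198]
force: [-0.5, 0.5, -2.9]
grip_width: 0.0172
pos [ 0.5123 -0.1568  0.1802] rot [ 3.1411e+00 -1.0000e-04  1.9770e-01] F [-0.5  0.5 -2.9] t 24.85 w 0.0172
tool offset mm [52.4 26.9  0.3]
rot deg [ 0.03 -0.01  0.01]
273 [160 160 161 165 144 107  82 116 127 112 107 128] [ 3  3  4  4  2  0 -3  1  2  1  2 -2]
274 [162 162 162 163 170 132  89 154 174 161 157 142] [ 2  3  2  4  3  0 -4  3  4  4  3 -1]
275 [147 156 155 159 169 129  86 150 159 163 162 141] [ 2  2  3  3  2 -1 -4  2  2  3  4 -2]
276 [124 148 143 156 160 123  92 150 146 156 149 135] [ 2  2  2  2  2 -2 -5  1  1  2  2 -2]
277 [133 153 144 158 148 123 110 155 147 158 149 136] [ 2  2  2  2 -2 12 18  4  0  2  2 -1]
278 [144 156 143 158 145 130 123 153 156 165 148 136] [ 1  2  2  0  1 30 43 12 -1 -1  0 -3]
279 [151 159 152 161 140 123 120 131 144 148 131 133] [ 2  2  1  0 16 42 46 28 14 15 14  0]
280 [161 162 161 165 140 118 113 109 106 107 111 131] [ 3  4  1 -1 29 55 55 48 48 50 44  6]
281 [158 158 157 159 135 114 110 105 105 106 113 130] [ 3  3  2 -1 29 57
[... 831 characters left out ...]
135 138 138]
 [134 136 136 135 132 122 109 103 105 113 128 136 140 142]
 [136 134 139 137 132 115 104 102 103 115 131 138 140 137]
 [142 141 141 141 132 114 102  99 101 111 127 133 134 132]
 [140 138 139 138 133 119 107 101 105 115 127 137 144 144]]
[[ 2  2  0  1  0  0  0  1  1  1  1  0  1  1]
 [ 1  1  1  1  1  1  3  6  4  1  0  0  0  0]
 [ 1  0  0  0  1  3 10 15 11  4  1  0  0  0]
 [ 1  1  0  1  2  6 17 26 22 12  3  0  1  0]
 [ 0  0  0  1  2 12 27 37 33 19  6  1 -1  0]
 [ 0  0  0  1  5 17 33 39 37 21  6  1 -2 -1]
 [-1  0  0  0  4 16 30 34 30 19  6  0  0  0]
 [ 0  0 -1  0  3 11 21 25 21 14  8  4  6  6]
 [ 0  0  1  2  5  9 14 15 13 11 10  8  8 10]
 [ 3  4  6  6  7  9 11 11 11 11 10 11 10 10]]
```

View pics/m3.png

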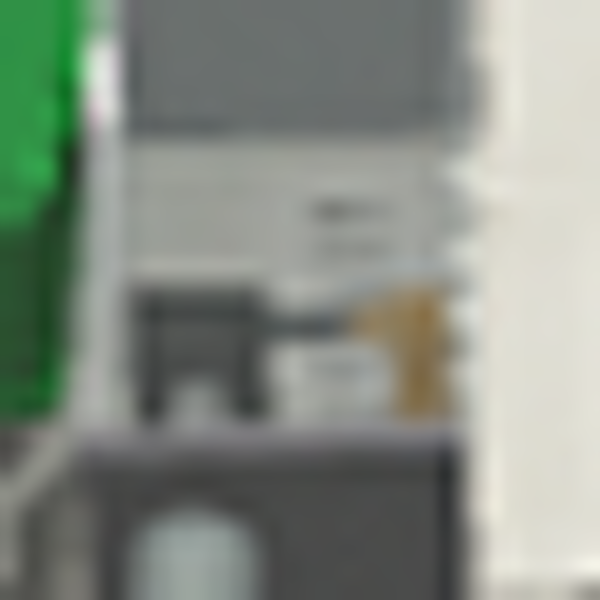

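View pics/tz3.png

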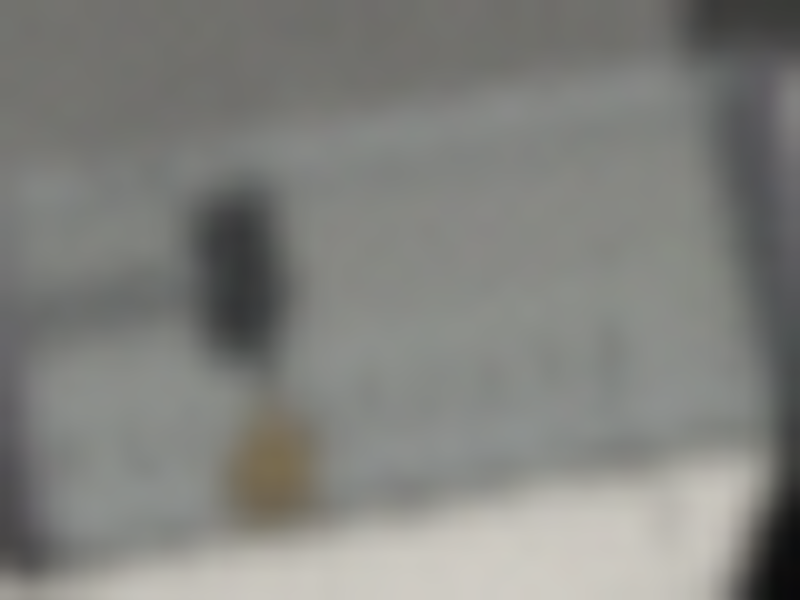

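Pointer and marker now line up in both views: side 157.79 vs 157.78 px, top about 372.9 vs 373.05 px. Letting go and lifting clear.

```bash
python3 -m handwheel '[{"offset":[0,0,0],"rot":[0,0,0],"claw":0},{"offset":[0,0,0],"rot":[0,0,0],"claw":0.6},{"offset":[0,0,0],"rot":[0,0,0],"claw":1},{"offset":[0,0,0],"rot":[0,0,0],"claw":1},{"offset":[0,0,0],"rot":[0,0,0],"claw":1},{"offset":[0,0,-10],"rot":[0,0,0],"claw":1},{"offset":[0,0,-30],"rot":[0,0,0],"claw":1},{"offset":[0,0,-40],"rot":[0,0,0],"claw":1},{"offset":[0,0,-40],"rot":[0,0,0],"claw":1},{"offset":[0,0,-20],"rot":[0,0,0],"claw":1},{"offset":[0,0,0],"rot":[0,0,0],"claw":1}]'
python3 -m handwheel '[{"offset":[-15,30,0],"rot":[0,0,0],"claw":1},{"offset":[-15,40,0],"rot":[0,0,0],"claw":1},{"offset":[-10,45,0],"rot":[0,0,0],"claw":1},{"offset":[0,45,0],"rot":[0,0,0],"claw":1},{"offset":[0,45,0],"rot":[0,0,0],"claw":1},{"offset":[0,40,0],"rot":[0,0,0],"claw":1},{"offset":[0,0,0],"rot":[0,0,0],"claw":1},{"offset":[0,0,0],"rot":[0,0,0],"claw":1}]'
python3 look.py s30; python3 m.py m4; python3 bar.py | head -8
python3 -c "
from h import *
g=imaging.grab_frame('top'); save('t30.png',g['color']); f=imaging.grab_frame('side'); save('s31.png',f['color'])"
```

```text
clock: 26.5
position: [0.5134, -0.1569, 0.3235]
tool_rot: [3.139, -0.005, 0.198]
force: [0.3, -0.3, -0.3]
grip_width: 0.0857
clock: 27.3
position: [0.5209, -0.4051, 0.3187]
tool_rot: [-3.14, 0.001, 0.197]
force: [-0.2, 0.6, -0.2]
grip_width: 0.0854
pos [ 0.5209 -0.4051  0.3187] rot [-3.1401  0.0009  0.1966] F [-0.2  0.6 -0.2] t 27.3 w 0.0854
tool offset mm [  99.  -283.5  173.1]
rot deg [-0.09  0.05 -0.05]
grip 64 [ 0.5154 -0.1456  0.1826] [ 0.5157 -0.1454] 0.15507569714764968 0.2042151566620264
arm 119 [ 0.5495 -0.1166  0.1488] [ 0.5039 -0.1591  0.145 ] [ 0.599  -0.0627  0.1529]
cw 9 [ 0.5774 -0.0916  0.1608]
pos [ 0.5213 -0.4038  0.3196] rot [-3.1407e+00  2.0000e-04  1.9850e-01] F [-0.1 -0.1 -0.5] t 27.4 w 0.0857
tool offset mm [  92.3 -216.8  139.8]
rot deg [-0.05  0.01  0.06]
273 [157 157 158 162 140 103  80 114 126 110 104 125] [ 2  3  4  4  3 -2 -4  0  2  1  1 -2]
274 [159 159 159 160 167 130  87 150 171 157 154 139] [ 2  2  2  3  3 -1 -4  2  4  2  4 -1]
275 [144 154 151 156 166 126  84 146 157 160 158 138] [ 2  3  2  3  4 -1 -4  2  2  2  3 -1]
276 [121 146 141 152 157 120  89 148 144 154 145 132] [ 1  2  2  2  1 -2 -6  1  1  2  2 -2]
277 [131 150 142 155 146 120 108 151 144 155 147 133] [ 1  2  2  2 -1 12 18  4 -1  2  2 -1]
278 [141 153 140 154 142 126 121 150 153 162 145 132] [ 2  2  2  1  0 31 42 12 -1 -1  0 -3]
279 [148 156 149 157 137 120 118 129 141 145 129 130] [ 2  2  2 -1 16 41 46 27 15 14 14  0]
280 [158 159 159 161 138 116 112 107 104 103 109 128] [ 3  3  2 -2 28 55 54 49 47 50 42  5]
```

View pics/s30.png

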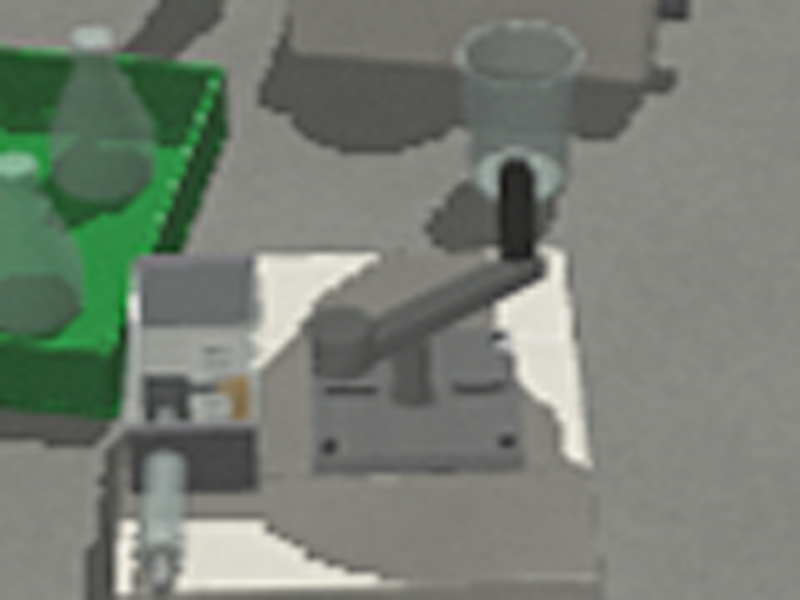

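View pics/s30t.png

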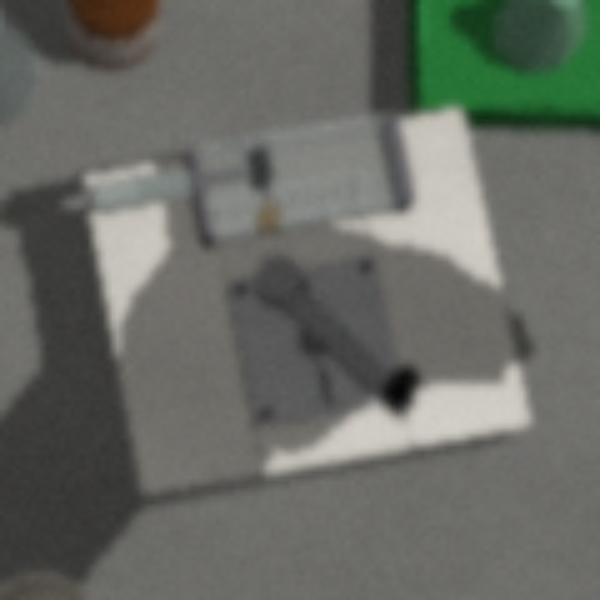

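View pics/s31.png

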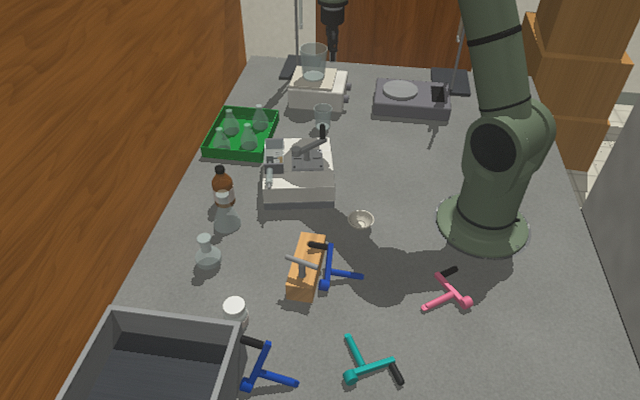

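The key stands seated (arm top at z 0.149 m), the pointer lines up with the marker, and the T-key, dish and glassware are where they were. Nothing is touching the robot, so I'm handing in.

```bash
python3 -c "
from h import *
s=status.observe(); print(s['clock'],s['force']); print(bot.job_done())"
```

```text
27.85 [ 0.21774167 -0.48037634  0.06862118]
the job is handed in; nothing more can be done
None
```

I took the crank key from the rack, seated it in the sunken drive knob and let go. I then took it by the upright grip, wound it clockwise 504° (about 1.4 turns) and released it standing in the knob. I handed in at 27.9 s, and `job_done` reported no verdict.

**Last checks**
- **Seating:** the key's arm top reads z ≈ 0.149 m, which is what a fully seated key should give.
- **Pointer and marker:** after release they agree to about 0.1 px or less in the side view, under 1 mm. In the top view they agreed to about 0.15 px, also under 1 mm, just before I let go, and the top picture after release looks the same.
- **Forces:** the readings I took after each move never passed about 7 N. The key touched the guard hole's wall lightly (about 4 N sideways) on the way in, so I shifted it about 2 mm.
- **Other objects:** the T-key, dish and glassware look unmoved in the last pictures.

**Disagreements**
- My first estimates of the remaining travel differed by up to 5 mm between the cameras. I settled this by measuring both bars again near the end.
- The loose blue, pink and turquoise look-alikes changed pose near the start of the run, before the arm came near them. One blue key came to rest with its grip on the rack, against or close to the crank key's shaft. I lifted the crank key straight up past it, and it stayed put.

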